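Load the slide drying box through its safety catch

ROBOT

A 7-joint arm with a two-finger parallel gripper is mounted at the origin on a cart in front of the work surface, level with it; the furniture and walls round the work are solid. World frame = base frame: x ahead of the robot, y to its left, z up, the work surface at z = 0. Lengths are in m, angles in rad, forces in N, time in s.
With the tool pointing down it reaches from about 0.4 to 0.9 m from the base axis. Payload 5.6 kg.
Tool frame: the origin (TCP) lies midway between the tips of the shut fingers; the grasp point (between the pads) lies behind it (grasp_offset is the z of the grasp point in the tool frame, in m); z points along the fingers, y is the line along which they close (so a half turn about z gives the same grasp; the last joint's range is limited). The gripper opens to 92 mm and grips with 3 to 60 N. Pads are 20 mm wide; open, the fingers measure 128 mm over their backs; the gripper's body (75 mm by 189 mm) begins 69 mm behind the grasp point.
Start: joints at [-1.357, 0.468, -0.012, 1.603, 0.006, 1.071, -0.056], TCP at [0.165, 0.629, 0.215] pointing down, gripper open.
Joint ranges: [-2.53, 2.53], [-0.31, 2.02], [-1.57, 1.55], [0.28, 2.44], [-1.29, 4.43], [0.15, 1.84], [-2.92, 2.92]. Speed limits (rad/s): [2.57, 2.57, 3.14, 3.14, 3.14, 3.14, 3.14].

INTERFACE

Orientations are given as a rotation vector (axis times angle).
In Python, from cell import observe, get_image, calibration, job_done, grasp_offset gives the robot as it stands.
- The arm moves only by the tool play_rows, never from a script. Its argument "rows" is a list of rows, each a list of 3 entries, a list of its own where there are three numbers: the shift along the tool's x, y, z in units of 40 mm (1.0 is 40 mm), then the turn, a rotation vector about the tool's x, y, z in units of 6 degrees (1.0 is 6 degrees), then the closure, from 0 (fully open) to 1 (shut). A call has 1 to 8 rows; each row shifts and turns the commanded pose from where the row before left it, along the tool's axes as they then stand; what a row does not reach is not made up. A row lasts 1/10 s, in which the tool goes at most 50 mm and 8.59 degrees, less where a joint would pass 70% of its speed; a pose out of reach is approached as far as the arm can. A call is refused whole if a number of a shift passes 1 or a number of a turn 1, either way. A call with a gripper value outside its range is refused whole. The fingers move at their own pace and stop on an object; the grip force is fixed at half the most. Time passes only in rows, so rows that do not move let the fingers close. It gives the time, the measured TCP pose, the force, the opening and the grip force at its end, in the units of the state.
- observe(): the state, without advancing time (a new reading comes with each control period).
- get_image(name): name is "side" or "top" or "wrist"; returns (picture, depth): 384x512x3 uint8, red, green, blue; 384x512 float32, m along the optical axis (not along the pixel's ray), 0 where there is no reading.
- calibration(name): a dict with "fx", "fy", "cx", "cy" (pixels), "extrinsics" (4x4, takes a point from world to camera coordinates); the wrist camera has in their place "hand_eye" (4x4, takes a point from camera to tool coordinates, whose origin is the TCP and whose axes are the flange's). Camera axes: x right, y down, z forward; pixel columns grow to the right and rows downward; lengths in m; the calibration is good to about 2 mm. A picture is of the moment at which its call begins: read the wrist's pose just before it. calibration takes no time and is no camera call.
- job_done(): hands the job in; it is judged then, once.
The state is a dict: "time_s": time; "qpos": joint angles; "joint_vel": joint speeds; "joint_efforts": joint torques, N m; "tool_pos": TCP position; "tool_rot": TCP orientation; "contact_force": force on the tool from outside, world axes, zero at the start; "ft_torque": the same for the moment, N m; "opening": finger opening in m; "gripper_force": force on a finger pad.
Only numpy, scipy, OpenCV 4.12 (cv2) and the standard library are available. Lean on these libraries where they do the work, as an engineer would, in place of code of your own. Each camera call takes 0.05 s, during which the arm holds its last target. There are 200 camera calls.

TASK

Load the slide drying box: its grey hood has popped ajar but is held by a sprung safety catch hidden under its raised front edge, so reach under, push the catch aside to the right (seen from the box's front; away from the robot) while lifting, and swing the hood right up. Lift every staining basket that hangs on the stand up and off its peg and stand it upright on the floor of the box, and put the round desiccant canister in with them. Then close the hood fully so that the catch snaps back, leaving the timer, the tape roll and the red marker where they are.

Things in the scene. Friction and masses are not known exactly. Their poses are not given: they have to be found in the camera images.
- box_floor (a point): Drying box: fixed white open tray, outside 131 mm (x) by 286 mm (y), rim 84 mm above the worktop, walls 8 mm. This point: centre of the inner floor, 10 mm above the worktop; inside 115 mm (x) by 270 mm (y) by 74 mm deep. x of this frame points from its front to its back, y left, z up. It stands about a quarter turn round: its front faces the robot's right.
- hood_hinge (a point): Middle of the hood's hinge line, which runs along the box's y at the top of the back wall: 65.5 mm behind box_floor and 74 mm above it. Fixed to the box, axes as box_floor. The hinge is stiff: the hood stays at any angle where it is left; moving it takes 1 to 5 N at the front edge.
- hood (a joint): Angle of the grey hood, rad: 0 closed, 2.1 wide open (leaning back past upright). A flat plate 10 mm thick, 296 mm wide, reaching 200 mm forward from the hinge line, so it overhangs the front wall by 69 mm; closed, its underside lies on the rim. It starts ajar at about 0.1; until the catch is pushed aside, the catch stops it at about 0.14.
- hood_front (a point): Middle of the hood's front edge, at its underside; turns with the hood (x of its frame points along the plate to the hinge, y to the left along the edge, z out of the upper face).
- catch (a joint): Sideways travel of the catch, m: 0 at rest, 0.018 fully to the right seen from the box's front (-y of the box, away from the robot). Spring back: 1.2 N at rest, 3.4 N at the end. The hood is free to rise with the travel over 0.013; above 0.3 rad the catch may be let go. When the hood is pressed down, the catch rides over the keeper pin and snaps back by itself.
- catch_tab (a point): Centre of the catch's push tab: steel plate on edge under the hood, 33 (x) by 8 (y) by 43 mm (z), its front edge 21 mm behind the hood's. Push its left (+y) face to the right (-y). Moves with the hood, axes as hood_front. Left of it all is free in front of the front wall; the catch's hook and an 8 mm keeper pin, 23 mm out of the front wall, are 32 mm right of it.
- peg1 (a point): Middle peg of the fixed drip stand, where a basket hangs: on the peg's upper side, 30 mm before the back bar, 100 mm above the worktop. Three level 6 mm pegs, 70 mm apart along this frame's y (left), point to -x; each ends 60 mm before the bar in a tip turned up 9 mm. To take a basket off, raise it 11 to 15 mm and draw it 50 mm or more to -x. Bar top: 110 mm.
- basket1_mid (a point): Centre of a steel staining basket, half-way up its 60 mm. z up. Body 44 (x) by 24 (y) by 30 mm; above it a window handle 24 (y) by 8 (x) by 30 mm: side bars 5 mm, top bar 6 mm, opening 14 wide, 24 high. Hangs by the top bar on a peg passing through along x. Grip across y (24 mm) at handle and upper body. 60 to 130 g. 1 to 3 present, each on its own peg; may be absent.
- basket2_mid (a point): Centre of the second basket, same as the first; may be absent.
- basket3_mid (a point): Centre of the third basket, same as the first; may be absent.
- timer: Small white timer, 64x64x20 mm, near the front of the worktop; leave alone. Origin at its underside.
- tape_roll: Roll of paper tape, 72 mm diameter, 19 mm high, lying flat; leave alone.
- marker_red: Red marker pen, 135 mm long, lying at the front edge of the worktop; leave alone.
- desiccant_mid (a point): Centre of the desiccant canister, a short pale metal drum with a white band and small holes in its top, 44 mm across, 36 mm tall, standing on the worktop; half-way up. 80 g.
Not all that is in view belongs to the job. What is shaped like the part that bears basket3_mid but pink is not meant. What is shaped like the part that bears desiccant_mid but orange is not meant.

How it is judged:
By the outcome, as a careful person would: the job done as asked, in the order asked, and still so for the second after the job is handed in, with the robot touching nothing.
Of basket1, basket2, basket3 only 1 to 3 are there at a start; the rules pass over those that are not, and their reading is None.
At some moment in a run one of desiccant may be knocked a few centimetres aside while the robot is not near it.
It also fails if it takes over 210 s, if anything falls off the work surface, if the arm or the gripper's body presses on something with over 40 N, if the wrist force passes 120 N, or if a joint passes its speed limit or range.

## Working session

There is one attempt and no reset: what is moved stays moved. The work goes in short steps, Python scripts to look and compute and a tool call to move; the robot and the scene stay as the last step left them, time stands still between calls to the robot, and variables do not carry over. Pictures are saved under pics/ and viewed, at most 14 in all, crops included, and the job is handed in when it is done.

Besides the shell and the picture viewer there is one more tool, called after "Emit:" by a JSON object that holds its "op" and its "data", one argument or row to a line. play_rows: Moves the arm, as the interface text tells. Its arguments: {"type":"object","properties":{"rows":{"type":"array"}},"required":["rows"]}

```bash
ls; mkdir -p pics; python3 - <<'E'
from cell import *
import cv2,numpy as np
print(observe(),grasp_offset)
for n in ("side","top"):
    p,d=get_image(n); cv2.imwrite(f"pics/{n}0.png",p[:,:,::-1]); np.savez(f"{n}0.npz",p=p,d=d)
    c=calibration(n);print(n,c)
print(calibration("wrist"))
a=[cv2.imread(f"pics/{n}0.png") for n in("side","top")]
E
```

```text
pics
{'time_s': 0.0, 'qpos': array([-1.35698188,  0.46836668, -0.01158103,  1.60363525,  0.00603277,
        1.07137358, -0.05633892]), 'joint_vel': array([ 0.00106711, -0.00028039,  0.00028664,  0.00087176, -0.00091143,
       -0.00347078, -0.00111199]), 'joint_efforts': array([ 4.09834984e-04, -5.20563483e+01, -1.17780478e-02, -2.43744940e+01,
       -5.66103926e-02,  1.71334605e-02,  1.45056474e-04]), 'tool_pos': array([0.16504285, 0.62809528, 0.21364234]), 'tool_rot': array([-4.02453282e-01, -3.11564295e+00,  2.74623818e-03]), 'contact_force': array([-0.66999765, -0.07663133,  0.42020244]), 'ft_torque': array([0.01139905, 0.00421519, 0.02709723]), 'gripper_force': 0.0, 'opening': 0.09217665221971279} -0.0187
side {'fx': 422.5116176631856, 'fy': 422.5116176631856, 'cx': 259.39419642842984, 'cy': 189.27100840142225, 'extrinsics': array([[ 0.99706001, -0.07619419,  0.00811079, -0.51968819],
       [-0.0404005 , -0.61269084, -0.78928939,  0.05578091],
       [ 0.06510867,  0.7866412 , -0.61396781,  1.0993478 ],
       [ 0.        ,  0.        ,  0.        ,  1.        ]])}
top {'fx': 361.5505198896498, 'fy': 361.5505198896498, 'cx': 257.3591200957697, 'cy': 184.46683036462076, 'extrinsics': array([[ 0.12406504, -0.99227109,  0.00243946, -0.13264443],
       [-0.96503325, -0.12123082, -0.23240895,  0.50685297],
       [ 0.23090842,  0.02647967, -0.9726151 ,  0.86899205],
       [ 0.        ,  0.        ,  0.        ,  1.        ]])}
{'fx': 335.81308642092745, 'fy': 335.81308642092745, 'cx': 248.1651879806081, 'cy': 193.95132101174622, 'hand_eye': array([[ 1.24317664e-03, -9.64265568e-01, -2.64934651e-01,
         7.37809052e-02],
       [ 9.99999060e-01,  1.04548395e-03,  8.87204805e-04,
        -3.21020586e-04],
       [-5.78516119e-04, -2.64935505e-01,  9.64265961e-01,
        -1.68576074e-01],
       [ 0.00000000e+00,  0.00000000e+00,  0.00000000e+00,
         1.00000000e+00]])}
```

View pics/side0.png

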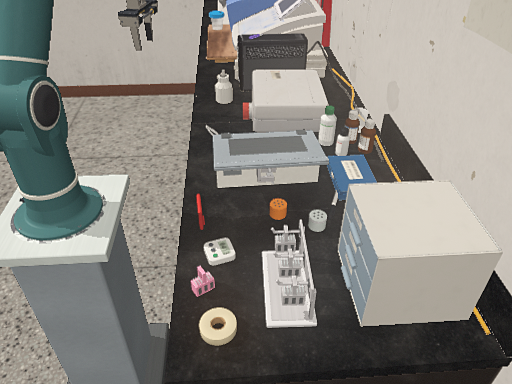

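View pics/top0.png

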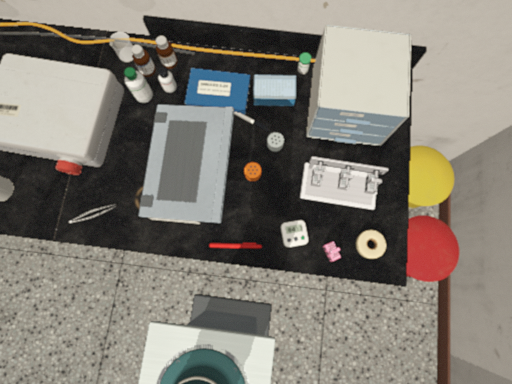

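The side view shows the box with the hood ajar at (270,155), three baskets on the stand at (285,240), (290,263) and (293,291), the grey canister at (317,220) and the orange decoy at (278,209). The top view shows the same things: the hood at (187,163), the stand at (343,183) and the canister at (275,141).

```bash
cat > h.py <<'E'
from cell import *
import cv2,numpy as np
from scipy.spatial.transform import Rotation as R
def cloud(n,p=None,d=None):
    if p is None: 
        o=observe(); p,d=get_image(n)
    c=calibration(n)
    v,u=np.mgrid[0:384,0:512]
    X=np.stack([(u-c['cx'])/c['fx']*d,(v-c['cy'])/c['fy']*d,d],-1)
    if n=='wrist':
        H=c['hand_eye']; X=X@H[:3,:3].T+H[:3,3]
        r=R.from_rotvec(o['tool_rot']).as_matrix(); X=X@r.T+o['tool_pos']
    else:
        E=np.linalg.inv(c['extrinsics']); X=X@E[:3,:3].T+E[:3,3]
    X[d<=0]=np.nan
    return p,X
def ortho(clouds,x0,x1,y0,y1,s,f):
    # image: right = -y, up = +x
    h,w=int((x1-x0)/s),int((y1-y0)/s); im=np.zeros((h,w,3),np.uint8); z=np.full((h,w),-1.)
    for p,X in clouds:
        q=X.reshape(-1,3);c=p.reshape(-1,3);ok=np.isfinite(q).all(1)
        q=q[ok];c=c[ok];o=np.argsort(q[:,2]);q=q[o];c=c[o]
        r=((x1-q[:,0])/s).astype(int);k=((y1-q[:,1])/s).astype(int)
        m=(r>=0)&(r<h)&(k>=0)&(k<w);im[r[m],k[m]]=c[m];z[r[m],k[m]]=q[m,2]
    im=im[:,:,::-1].copy()
    if f: cv2.imwrite(f,im)
    return im,z
E
python3 - <<'E'
from h import *
t=np.load('top0.npz');s=np.load('side0.npz')
ct=cloud('top',t['p'],t['d']);cs=cloud('side',s['p'],s['d'])
# hood plane
for nm,(p,X) in(('top',ct),('side',cs)):
    q=X.reshape(-1,3);c=p.reshape(-1,3).astype(int)
    m=(q[:,0]>.35)&(q[:,0]<.85)&(q[:,1]>-.05)&(q[:,1]<.3)&(q[:,2]>.07)&(q[:,2]<.14)
    h=q[m]; 
    r=cv2.minAreaRect((h[:,:2]*1000).astype(np.float32)); print(nm,m.sum(),r,h[:,2].min(),h[:,2].max())
    A=np.c_[h[:,:2],np.ones(len(h))]
    w=np.ones(len(h),bool)
    for _ in range(8):
        k=np.linalg.lstsq(A[w],h[w,2],rcond=None)[0]; w=abs(A@k-h[:,2])<.003
    print('plane',k,w.sum()); g=h[w]; print(cv2.boxPoints(cv2.minAreaRect((g[:,:2]*1000).astype(np.float32))).round(1))
    # table objects: canister
    for nme,mm in(('can',(q[:,0]>.45)&(q[:,0]<.7)&(q[:,1]>-.25)&(q[:,1]<-.03)&(q[:,2]>.031)&(q[:,2]<.05)),('stand',(q[:,0]>.3)&(q[:,0]<.7)&(q[:,1]>-.55)&(q[:,1]<-.22)&(q[:,2]>.085)&(q[:,2]<.16))):
        g=q[mm]; im=np.zeros((400,400),np.uint8)
        im[((g[:,0]-.3)*1000).clip(0,399).astype(int),((g[:,1]+.6)*1000).clip(0,399).astype(int)]=1
        im=cv2.dilate(im,np.ones((7,7)))
        n,_,st,ce=cv2.connectedComponentsWithStats(im)
        for i in range(1,n):
            if st[i,4]>60: 
                x,y,ww,hh=st[i,:4]; print(nme,'x',300+y,300+y+hh,'y',-600+x,-600+x+ww)
ts=cv2.resize(t['p'][145:215,290:395,::-1],None,fx=4,fy=4,interpolation=2)
s1=cv2.resize(s['p'][120:190,200:335,::-1],None,fx=4,fy=4,interpolation=2)
s2=cv2.resize(s['p'][200:330,255:325,::-1],None,fx=3,fy=3,interpolation=2)
C=np.zeros((560,760,3),np.uint8);C[:280,:540]=s1;C[280:560,:420]=ts;C[:390,545:755]=s2;cv2.imwrite('pics/a.png',C)
E
```

```text
top 9690 ((626.9213256835938, 153.81874084472656), (454.59576416015625, 284.1639099121094), 1.9520959854125977) 0.07004743879164421 0.128816509580723
plane [ 0.00376367 -0.10889919  0.11466696] 8131
[[395.1 286.3]
 [404.6   4.4]
 [850.2  19.4]
 [840.7 301.3]]
can x 533 541 y -223 -214
can x 538 587 y -209 -200
can x 591 602 y -212 -200
can x 631 679 y -204 -200
can x 685 700 y -253 -200
stand x 519 599 y -386 -217
stand x 551 566 y -233 -218
stand x 672 697 y -399 -217
side 4372 ((627.40966796875, 150.67213439941406), (456.0370788574219, 286.84234619140625), 2.741091012954712) 0.07003690898122339 0.12820482563640434
plane [ 0.00359918 -0.1097758   0.11435718] 3493
[[379.2 248.9]
 [409.6 -21.7]
 [876.9  30.8]
 [846.5 301.4]]
can x 534 568 y -235 -222
can x 540 588 y -204 -200
can x 573 585 y -235 -227
can x 592 600 y -215 -200
can x 632 681 y -204 -200
can x 686 696 y -253 -200
stand x 520 600 y -390 -217
stand x 674 700 y -401 -217
```

View pics/a.png

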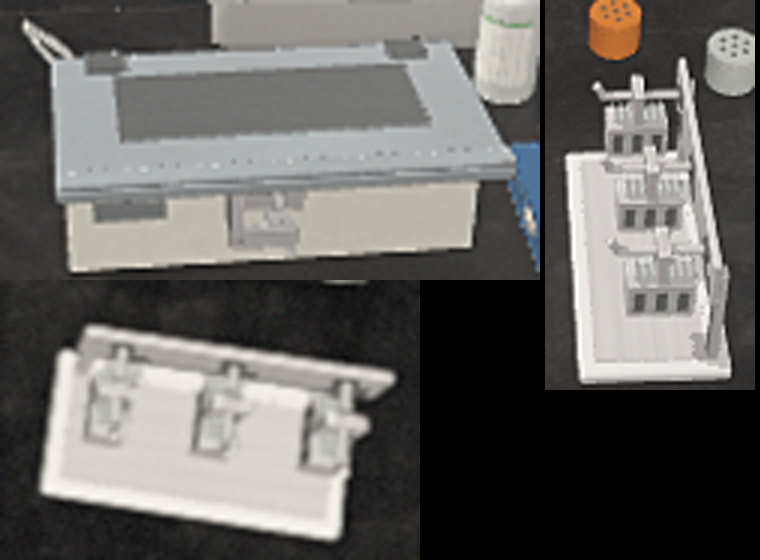

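The crop shows the catch tab as a vertical plate under the hood edge at about (236,220) in the crop, with the hook and pin at about (285,210). Three silver baskets hang on the pegs.

```bash
python3 - <<'E'
from h import *
t=np.load('top0.npz');s=np.load('side0.npz')
ct=cloud('top',t['p'],t['d']);cs=cloud('side',s['p'],s['d'])
for nm,(p,X),k in(('top',ct,(0.00376,-.1089,.11467)),('side',cs,(.0036,-.10978,.11436))):
    with np.errstate(invalid='ignore'):
        m=(abs(X[...,0]*k[0]+X[...,1]*k[1]+k[2]-X[...,2])<.004)&(X[...,0]>.35)&(X[...,0]<.9)&(X[...,1]>-.1)&(X[...,1]<.35)
    n,l,st,ce=cv2.connectedComponentsWithStats(cv2.morphologyEx(m.astype(np.uint8),cv2.MORPH_OPEN,np.ones((3,3))),connectivity=4)
    i=1+np.argmax(st[1:,4]); g=X[l==i]; r=cv2.minAreaRect((g[:,:2]*1000).astype(np.float32)); print(nm,r,'\n',cv2.boxPoints(r).round(1))
    # canister/orange tops
    q=X.reshape(-1,3);c=p.reshape(-1,3).astype(int)
    a=(q[:,0]>.5)&(q[:,0]<.75)&(q[:,1]>-.24)&(q[:,1]<-.04)&(q[:,2]>.030)&(q[:,2]<.042)
    org=c[:,0]-c[:,2]>50
    for mm in(a&org,a&~org):
        g=q[mm]; print('cyl',len(g),cv2.minEnclosingCircle((g[:,:2]*1000).astype(np.float32)),np.median(g,0))
    b=(q[:,0]>.4)&(q[:,0]<.68)&(q[:,1]>-.5)&(q[:,1]<-.2)&(q[:,2]>.03)&(q[:,2]<.13)
    g=q[b];print('stand z pct',np.percentile(g[:,2],[1,50,99]))
im,z=ortho([cs,ct],.44,.70,-.46,-.16,.001,None)
# height map crop x2
zz=cv2.dilate((z.clip(0,.13)*1900).astype(np.uint8),np.ones((2,2)))
cm=cv2.applyColorMap(zz,cv2.COLORMAP_JET)
o=cv2.resize(np.hstack([cm]),None,fx=2.5,fy=2.5,interpolation=0)
for i in range(0,31,2): cv2.putText(o,str(-16-i),(int(i*25),640),0,.35,(255,255,255))
for i in range(0,27,2): cv2.putText(o,str(70-i),(0,int(i*25)),0,.35,(255,255,255)); cv2.line(o,(0,i*25),(749,i*25),(90,90,90),1)
for i in range(0,31,2): cv2.line(o,(i*25,0),(i*25,640),(90,90,90),1)
cv2.imwrite('pics/b.png',o[:600])
c=(s['p'][:,:,::-1])
E
```

```text
top ((549.02880859375, 111.09595489501953), (295.826171875, 203.4676513671875), 1.8487807512283325) 
 [[397.9 208. ]
 [404.5   4.6]
 [700.1  14.2]
 [693.6 217.5]]
cyl 162 ((563.142333984375, -50.994537353515625), 21.594520568847656) [ 0.56218474 -0.05428712  0.03577825]
cyl 242 ((666.89990234375, -163.57200622558594), 84.40287780761719) [ 0.65801017 -0.1049335   0.0355301 ]
stand z pct [0.03154018 0.09052258 0.11148006]
side ((549.6807861328125, 107.9456787109375), (296.1925354003906, 208.91607666015625), 2.8098866939544678) 
 [[396.6 205. ]
 [406.9  -3.6]
 [702.7  10.9]
 [692.5 219.5]]
cyl 143 ((564.3818359375, -53.3092041015625), 22.290985107421875) [ 0.56431696 -0.05874728  0.03529468]
cyl 233 ((623.636962890625, -140.84432983398438), 119.35530853271484) [ 0.65834442 -0.10963866  0.03530715]
stand z pct [0.03582224 0.07777363 0.11069979]
```

View pics/b.png

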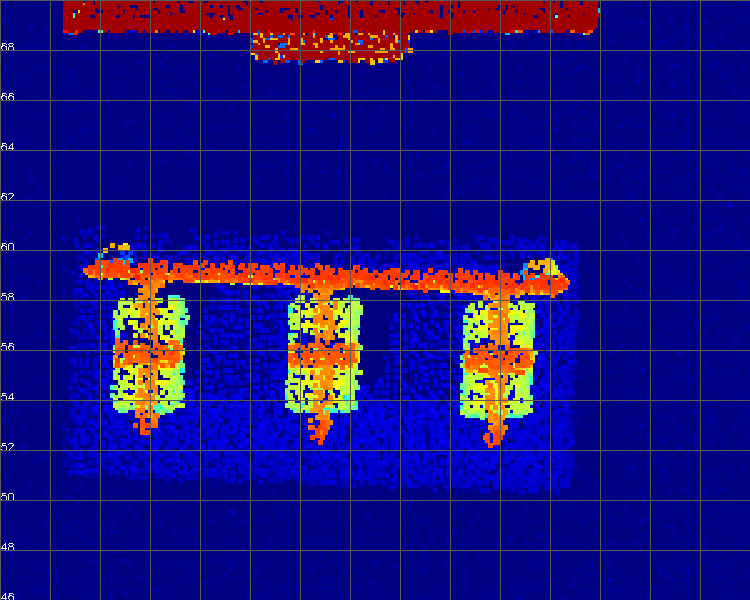

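The height map shows the basket handles at world (.558,-.219), (.558,-.290) and (.556,-.359), a peg yaw of about -2°, and a cabinet at x > .675. The hood is yawed about +2.3° and its front edge is at y ≈ .007. I'll move now.

```bash
cat >> h.py <<'E'
def go(pos,zdir,ydir):
    "print shift to pos in current tool axes (units) and turn (units) to orientation with tool z, y dirs"
    o=observe(); r=R.from_rotvec(o['tool_rot']).as_matrix()
    z=np.array(zdir,float);z/=np.linalg.norm(z);y=np.array(ydir,float);y-=z*(y@z);y/=np.linalg.norm(y)
    T=np.c_[np.cross(y,z),y,z]
    print('pos',o['tool_pos'].round(4),'t',round(o['time_s'],1),'op',round(o['opening'],3),'F',o['contact_force'].round(1))
    d=np.array(pos)-o['tool_pos']
    print('shift now',(r.T@d/.04).round(2),'after turn',(T.T@d/.04).round(2),'turn',np.round(np.degrees(R.from_matrix(r.T@T).as_rotvec())/6,2))
E
python3 - <<'E'
from h import *
s=np.load('side0.npz');p,X=cloud('side',s['p'],s['d'])
q=X.reshape(-1,3)
for ya,yb in((-.0,.02),(.02,.035),(.035,.05),(.05,.07)):
    m=(q[:,0]>.45)&(q[:,0]<.62)&(q[:,1]>ya)&(q[:,1]<yb)&(q[:,2]>.03)&(q[:,2]<.098)
    g=q[m]; h,e=np.histogram(g[:,0],np.arange(.49,.6,.005)); print(ya,[(round(float(a),3),int(b)) for a,b in zip(e,h) if b], g[:,2].min() if len(g) else 0)
E
```

```text
-0.0 [(0.515, 1)] 0.060284498623539906
0.02 [(0.515, 25), (0.52, 27), (0.525, 11), (0.53, 10), (0.535, 9), (0.54, 12), (0.545, 12), (0.55, 13), (0.555, 14), (0.56, 1)] 0.038472571830112656
0.035 [(0.545, 2), (0.55, 2), (0.555, 4)] 0.05350827835300298
0.05 [(0.54, 2), (0.545, 9), (0.55, 14), (0.555, 3), (0.565, 1)] 0.03816948893845373
```

Emit:
{"op": "play_rows", "data": {
  "rows": [
    [[0,0,-0.9],[0,0,0],1],
    [[0,0,-0.9],[0,0,0],1],
    [[0,0,-0.9],[0,0,0],1],
    [[0,0,-0.9],[0,0,0],1],
    [[0,0,-0.9],[0,0,0],1],
    [[-0.5,-0.8,0],[0,0,0],1],
    [[-0.65,-0.87,0],[0,0,0],1],
    [[-0.65,-0.87,0],[0,0,0],1]
  ]
}}

```text
time_s: 0.9
tool_pos: [0.2091, 0.5107, 0.3941]
tool_rot: [-0.401, -3.116, 0.001]
contact_force: [0.8, 0.5, 1.4]
opening: 0.0294
gripper_force: 0.0
```

Emit:
{"op": "play_rows", "data": {
  "rows": [
    [[-0.65,-0.87,0],[0,0,0],1],
    [[-0.65,-0.87,0],[0,0,0],1],
    [[-0.65,-0.87,0],[0,0,0],1],
    [[-0.65,-0.87,0],[0,0,0],1],
    [[-0.65,-0.87,0],[0,0,0],1],
    [[-0.65,-0.87,0],[0,0,0],1],
    [[-0.65,-0.87,0],[0,0,0],1],
    [[-0.65,-0.87,0],[0,0,0],1]
  ]
}}

```text
time_s: 1.7
tool_pos: [0.3396, 0.1881, 0.3944]
tool_rot: [-0.402, -3.116, -0.0]
contact_force: [1.1, 0.8, 0.5]
opening: 0.0006
gripper_force: 0.0
```

Emit:
{"op": "play_rows", "data": {
  "rows": [
    [[-0.65,-0.87,0],[0,0,0],1],
    [[-0.65,-0.87,0],[0,0,0],1],
    [[-0.65,-0.87,0],[0,0,0],1],
    [[-0.65,-0.87,0],[0,0,0],1],
    [[-0.65,-0.87,0],[0,0,0],1],
    [[-0.65,-0.87,0],[0,0,0],1],
    [[-0.65,-0.87,0],[0,0,0],1],
    [[0,0,0],[0,0,0],1]
  ]
}}

```text
time_s: 2.5
tool_pos: [0.4539, -0.0974, 0.3948]
tool_rot: [0.417, 3.113, -0.004]
contact_force: [-0.2, -0.5, -0.2]
opening: 0.0005
gripper_force: 0.0
```

```bash
python3 - <<'E'
from h import *
go((.47,-.13,.2),(0,0,-1),(1,0,0))
go((.47,-.13,.2),(0,.766,-.643),(1,0,0))
E
```

```text
pos [ 0.4539 -0.0974  0.3948] t 2.5 op 0.001 F [-0.2 -0.5 -0.2]
shift now [-0.6  -0.67  4.87] after turn [-0.81  0.4   4.87] turn [-1.000e-02  2.000e-02  1.246e+01]
pos [ 0.4539 -0.0974  0.3948] t 2.5 op 0.001 F [-0.2 -0.5 -0.2]
shift now [-0.6  -0.67  4.87] after turn [-4.25  0.4   2.51] turn [-5.42  7.11 11.61]
```

Emit:
{"op": "play_rows", "data": {
  "rows": [
    [[0,0,0],[0,0,1],1],
    [[0,0,0],[0,0,1],1],
    [[0,0,0],[0,0,1],1],
    [[0,0,0],[0,0,1],1],
    [[0,0,0],[0,0,1],1],
    [[0,0,0],[0,0,1],1],
    [[0,0,0],[0,0,1],1],
    [[0,0,0],[0,0,1],1]
  ]
}}

```text
time_s: 3.3
tool_pos: [0.4532, -0.0911, 0.3943]
tool_rot: [-1.639, -2.679, 0.0]
contact_force: [-0.2, 0.0, -0.0]
opening: 0.0004
gripper_force: 0.0
```

Emit:
{"op": "play_rows", "data": {
  "rows": [
    [[0,0,0],[0,0,1],1],
    [[0,0,0],[0,0,1],1],
    [[0,0,0],[0,0,1],1],
    [[0,0,0],[0,0,1],1],
    [[0,0,0],[0,0,0.5],1],
    [[0,0,0],[0,0,0],1]
  ]
}}

```text
time_s: 3.9
tool_pos: [0.4532, -0.0912, 0.3943]
tool_rot: [-2.215, -2.227, 0.0]
contact_force: [0.9, 0.1, -0.5]
opening: 0.0002
gripper_force: 0.0
```

```bash
python3 - <<'E'
from h import *
go((.48,-.13,.2),(0,.766,-.643),(1,0,0)); print(observe()['qpos'].round(2))
E
```

```text
pos [ 0.4532 -0.0912  0.3943] t 3.9 op 0.0 F [ 0.9  0.1 -0.5]
shift now [-0.98  0.67  4.86] after turn [-4.34  0.67  2.38] turn [-0.03  8.33  0.05]
[-0.65 -0.06  0.76  1.83  0.04  1.36  0.11]
```

Emit:
{"op": "play_rows", "data": {
  "rows": [
    [[0,0,0],[0,1,0],1],
    [[0,0,0],[0,1,0],1],
    [[0,0,0],[0,1,0],1],
    [[0,0,0],[0,1,0],1],
    [[0,0,0],[0,1,0],1],
    [[0,0,0],[0,1,0],1],
    [[0,0,0],[0,1,0],1],
    [[0,0,0],[0,1,0],1]
  ]
}}

```text
time_s: 4.7
tool_pos: [0.4542, -0.0919, 0.394]
tool_rot: [-1.718, -1.729, -0.769]
contact_force: [-21.9, 16.3, 22.7]
opening: 0.0009
gripper_force: 0.0
```

```bash
python3 - <<'E'
from h import *
go((.485,-.06,.14),(0,.766,-.643),(1,0,0)); print(observe()['qpos'].round(2))
E
```

```text
pos [ 0.4542 -0.0919  0.394 ] t 4.7 op 0.001 F [-21.9  16.3  22.7]
shift now [-4.2   0.76  4.83] after turn [-4.35  0.77  4.69] turn [-0.03  0.31  0.05]
[-0.16  0.34  0.94  1.78 -0.82  1.84  0.91]
```

Emit:
{"op": "play_rows", "data": {
  "rows": [
    [[0,0,0],[0,-1,0],1],
    [[0,0,0],[0,-1,0],1],
    [[-0.5,0.2,0],[0,0,0],1],
    [[-0.5,0.2,0],[0,0,0],1],
    [[0,0,0],[0,0,0],1]
  ]
}}

```text
time_s: 5.2
tool_pos: [0.4698, -0.1243, 0.3695]
tool_rot: [-1.856, -1.865, -0.6]
contact_force: [-0.2, 1.1, 0.4]
opening: 0.0004
gripper_force: 0.0
```

```bash
python3 - <<'E'
from h import *
go((.485,-.06,.14),(0,.766,-.643),(1,0,0)); o=observe();print(o['qpos'].round(2),o['contact_force'],o['ft_torque'])
E
```

```text
pos [ 0.4698 -0.1243  0.3695] t 5.2 op 0.0 F [-0.2  1.1  0.4]
shift now [-2.07  0.4   5.59] after turn [-3.36  0.38  4.92] turn [-0.05  2.34  0.02]
[-0.23  0.33  0.97  1.74 -0.7   1.7   0.87] [-0.15007053  1.06035335  0.37825563] [-0.62275855  0.03616305 -0.01904121]
```

Emit:
{"op": "play_rows", "data": {
  "rows": [
    [[-0.4,0.07,0.7],[0,0,0],1],
    [[-0.4,0.07,0.9],[0,0,0],1],
    [[-0.4,0.07,0.9],[0,0,0],1],
    [[-0.4,0.07,0.9],[0,0,0],1],
    [[-0.4,0.07,0.9],[0,0,0],1],
    [[-0.07,0.07,0.9],[0,0,0],1],
    [[0,0,0.4],[0,0,0],1],
    [[0,0,0],[0,0,0],1]
  ]
}}

```text
time_s: 6.0
tool_pos: [0.4852, -0.0572, 0.1404]
tool_rot: [-1.852, -1.865, -0.601]
contact_force: [0.3, -0.6, 1.0]
opening: 0.0002
gripper_force: 0.0
```

```bash
python3 - <<'E'
from h import *
go((.485,-.03,.08),(0,.766,-.643),(1,0,0)); o=observe();print(o['qpos'].round(2),o['contact_force'],o['ft_torque'])
p,d=get_image('wrist');cv2.imwrite('pics/w1.png',p[:,:,::-1])
E
```

```text
pos [ 0.4852 -0.0572  0.1404] t 6.0 op 0.0 F [ 0.3 -0.6  1. ]
shift now [-0.34  0.    1.62] after turn [-0.72 -0.01  1.49] turn [-0.07  2.31  0.04]
[-0.21  0.61  0.82  1.99 -0.96  1.36  1.14] [ 0.31886762 -0.62638699  1.02384999] [-0.70939056  0.04341973 -0.00624906]
```

View pics/w1.png

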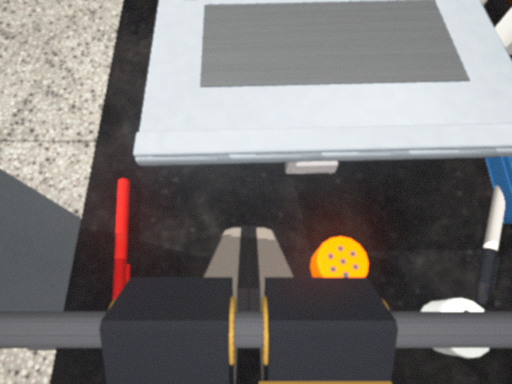

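The wrist view shows the shut fingertips at (248,232), the hood front edge at row ~158 and the catch at (312,167), right of the fingers. The way in on the left of the tab is clear.

Emit:
{"op": "play_rows", "data": {
  "rows": [
    [[0,0,0],[0,1,0],1],
    [[0,0,0],[0,1,0],1],
    [[0,0,0],[0,1,0],1],
    [[0,0,0],[0,0.3,0],1],
    [[0,0,0],[0,0,0],1]
  ]
}}

```text
time_s: 6.55
tool_pos: [0.4864, -0.0611, 0.1414]
tool_rot: [-1.632, -1.637, -0.862]
contact_force: [-0.1, 0.2, 0.7]
opening: 0.0002
gripper_force: 0.0
```

```bash
python3 - <<'E'
from h import *
go((.485,.05,.055),(0,.829,-.559),(1,0,0)); o=observe();print(o['qpos'].round(2))
E
```

```text
pos [ 0.4864 -0.0611  0.1414] t 6.5 op 0.0 F [-0.1  0.2  0.7]
shift now [-0.22 -0.03  3.51] after turn [-0.24 -0.03  3.51] turn [-0.02  0.05  0.02]
[ 0.05  0.77  0.68  1.91 -1.06  1.65  1.3 ]
```

Emit:
{"op": "play_rows", "data": {
  "rows": [
    [[-0.24,0,0.5],[0,0,0],1],
    [[0,0,0.6],[0,0,0],1],
    [[0,0,0.6],[0,0,0],1],
    [[0,0,0.6],[0,0,0],1],
    [[0,0,0.6],[0,0,0],1],
    [[0,0,0.6],[0,0,0],1],
    [[0,0,0],[0,0,0],1]
  ]
}}

```text
time_s: 7.25
tool_pos: [0.4841, 0.0557, 0.054]
tool_rot: [-1.622, -1.639, -0.859]
contact_force: [-1.1, -0.6, -0.8]
opening: 0.0004
gripper_force: 0.0
```

```bash
python3 - <<'E'
from h import *
go((.485,.05,.055),(0,.829,-.559),(1,0,0)); o=observe();print(o['qpos'].round(2))
p,d=get_image('side');cv2.imwrite('pics/s1.png',cv2.resize(p[100:220,180:340,::-1],None,fx=4,fy=4))
E
```

```text
pos [0.4841 0.0557 0.054 ] t 7.2 op 0.0 F [-1.1 -0.6 -0.8]
shift now [-0.06  0.02 -0.13] after turn [-0.06  0.02 -0.13] turn [-0.1   0.02  0.05]
[-0.07  0.85  0.54  2.03 -1.25  1.45  1.37]
```

View pics/s1.png

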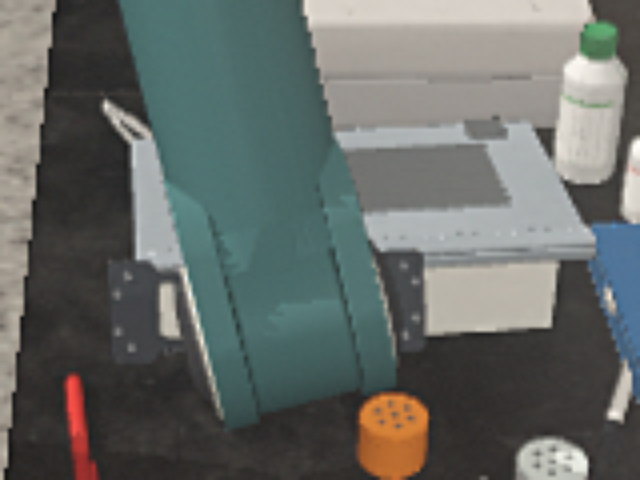

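Emit:
{"op": "play_rows", "data": {
  "rows": [
    [[0,0.25,0],[0,0,0],1],
    [[0,0.1,0],[0,0,0],1],
    [[0,0,0],[0,0,0],1]
  ]
}}

```text
time_s: 7.6
tool_pos: [0.5008, 0.0503, 0.055]
tool_rot: [-1.63, -1.639, -0.864]
contact_force: [-0.3, -0.3, -0.0]
opening: 0.0003
gripper_force: 0.0
```

Emit:
{"op": "play_rows", "data": {
  "rows": [
    [[0,0.15,0],[0,0,0],1],
    [[0,0,0],[0,0,0],1]
  ]
}}

```text
time_s: 7.8
tool_pos: [0.5061, 0.0505, 0.0546]
tool_rot: [-1.63, -1.638, -0.863]
contact_force: [-2.0, -1.7, -0.1]
opening: 0.0005
gripper_force: 0.9
```

Emit:
{"op": "play_rows", "data": {
  "rows": [
    [[0,0.1,0],[0,0,0],1],
    [[0,0,0],[0,0,0],1]
  ]
}}

```text
time_s: 8.0
tool_pos: [0.5098, 0.0507, 0.0544]
tool_rot: [-1.63, -1.637, -0.862]
contact_force: [-2.6, -2.3, -0.0]
opening: 0.0006
gripper_force: 1.2
```

Emit:
{"op": "play_rows", "data": {
  "rows": [
    [[0,0.1,0],[0,0,0],1],
    [[0,0,0],[0,0,0],1]
  ]
}}

```text
time_s: 8.2
tool_pos: [0.5139, 0.0509, 0.0544]
tool_rot: [-1.629, -1.638, -0.862]
contact_force: [-2.6, -2.8, 0.3]
opening: 0.0002
gripper_force: 1.4
```

Emit:
{"op": "play_rows", "data": {
  "rows": [
    [[0,0.1,0],[0,0,0],1],
    [[0,0.03,0],[0,0,0],1],
    [[0,0,0],[0,0,0],1]
  ]
}}

```text
time_s: 8.5
tool_pos: [0.5188, 0.0511, 0.0544]
tool_rot: [-1.629, -1.637, -0.862]
contact_force: [-4.0, -2.5, 0.3]
opening: -0.0001
gripper_force: 1.7
```

Emit:
{"op": "play_rows", "data": {
  "rows": [
    [[0.1,0,-0.05],[0,0,0],1],
    [[0.1,0,-0.05],[0,0,0],1],
    [[0.1,0,-0.05],[0,0,0],1],
    [[0,0,0],[0,0,0],1]
  ]
}}

```text
time_s: 8.9
tool_pos: [0.5186, 0.0531, 0.0683]
tool_rot: [-1.629, -1.638, -0.862]
contact_force: [-4.6, -1.6, -2.1]
opening: 0.0003
gripper_force: 2.4
```

```bash
python3 - <<'E'
from h import *
go((.52,.05,.10),(0,.829,-.559),(1,0,0)); o=observe();print(o['qpos'].round(2))
p,X=cloud('top');q=X.reshape(-1,3)
for xa,xb in((.4,.44),(.64,.69)):
    g=q[(q[:,0]>xa)&(q[:,0]<xb)&(q[:,1]>.02)&(q[:,1]<.19)&(q[:,2]>.07)&(q[:,2]<.2)]; print(len(g),np.polyfit(g[:,1],g[:,2],1))
E
```

```text
pos [0.5186 0.0531 0.0683] t 8.9 op 0.0 F [-4.6 -1.6 -2.1]
shift now [ 0.61  0.04 -0.51] after turn [ 0.61  0.04 -0.51] turn [-0.04  0.04  0.03]
[-0.07  0.84  0.53  1.96 -1.24  1.47  1.29]Traceback (most recent call last):
  File "<stdin>", line 5, in <module>
    raise TypeError("expected non-empty vector for x")
TypeError: expected non-empty vector for x
```

Emit:
{"op": "play_rows", "data": {
  "rows": [
    [[0.2,0,-0.14],[0,0,0],1],
    [[0.2,0,-0.14],[0,0,0],1],
    [[0,0,0],[0,0,0],1]
  ]
}}

```text
time_s: 9.25
tool_pos: [0.5193, 0.053, 0.0893]
tool_rot: [-1.627, -1.638, -0.865]
contact_force: [-3.8, -1.2, 0.6]
opening: 0.0004
gripper_force: 2.1
```

```bash
cat >> h.py <<'E'
def hood():
    for n in('top','side'):
        p,X=cloud(n);q=X.reshape(-1,3)
        for xa,xb in((.395,.45),(.62,.685)):
            g=q[(q[:,0]>xa)&(q[:,0]<xb)&(q[:,1]>-.05)&(q[:,1]<.19)&(q[:,2]>.075)&(q[:,2]<.25)]
            if len(g)>20:
                k=g[:,1].argsort();print(n,xa,len(g),'slope',np.polyfit(g[:,1],g[:,2],1).round(3),'ymin',g[:,1].min().round(3),'zmax',g[:,2].max().round(3))
E
python3 - <<'E'
from h import *
o=observe();print(o['qpos'].round(2));hood()
E
```

```text
[-0.07  0.8   0.54  1.96 -1.22  1.48  1.26]
top 0.395 27 slope [1.31  0.237] ymin -0.05 zmax 0.186
top 0.62 867 slope [-0.243  0.145] ymin 0.017 zmax 0.145
side 0.395 474 slope [-0.337  0.152] ymin -0.05 zmax 0.188
side 0.62 625 slope [-0.214  0.138] ymin 0.013 zmax 0.143
```

Emit:
{"op": "play_rows", "data": {
  "rows": [
    [[0.25,0,-0.12],[0,0,0],1],
    [[0.25,0,-0.1],[0,0,0],1],
    [[0.3,0,-0.07],[0,0,0],1],
    [[0.3,0,-0.04],[0,0,0],1],
    [[0.3,0,0],[0,0,0],1],
    [[0.3,0,0],[0,0,0],1],
    [[0,0,0],[0,0,0],1]
  ]
}}

```text
time_s: 10.05
tool_pos: [0.5187, 0.0804, 0.1539]
tool_rot: [-1.627, -1.638, -0.866]
contact_force: [-6.0, -2.9, 2.4]
opening: -0.0002
gripper_force: 2.8
```

```bash
python3 - <<'E'
from h import *
o=observe();print(o['qpos'].round(2));hood()
E
```

```text
[-0.14  0.67  0.57  1.99 -1.2   1.49  1.14]
top 0.62 1273 slope [-0.66   0.236] ymin 0.044 zmax 0.206
side 0.395 473 slope [-0.846  0.196] ymin -0.049 zmax 0.25
side 0.62 293 slope [-1.004  0.22 ] ymin 0.042 zmax 0.204
```

Emit:
{"op": "play_rows", "data": {
  "rows": [
    [[0,-0.45,0],[0,0,0],1],
    [[0,-0.45,0],[0,0,0],1],
    [[0.37,0,0.02],[0,0,0],1],
    [[0.37,0,0.02],[0,0,0],1],
    [[0.37,0,0.04],[0,0,0],1],
    [[0.5,0,0.18],[0,0,0],1],
    [[0.5,0,0.2],[0,0,0],1],
    [[0,0,0],[0,0,0],1]
  ]
}}

```text
time_s: 10.95
tool_pos: [0.4831, 0.1454, 0.2138]
tool_rot: [-1.622, -1.64, -0.868]
contact_force: [0.6, -0.2, -0.8]
opening: 0.0004
gripper_force: 0.0
```

```bash
python3 - <<'E'
from h import *
go((.483,.143,.216),(0,.829,-.559),(1,0,0)); o=observe();print(o['qpos'].round(2));hood()
E
```

```text
pos [0.4831 0.1454 0.2138] t 10.9 op 0.0 F [ 0.6 -0.2 -0.8]
shift now [ 0.01 -0.   -0.08] after turn [ 0.01 -0.   -0.08] turn [-0.04 -0.    0.08]
[-0.28  0.48  0.58  2.1  -1.19  1.42  1.03]
top 0.62 128 slope [0.448 0.035] ymin 0.08 zmax 0.207
side 0.395 536 slope [0.198 0.121] ymin 0.041 zmax 0.25
side 0.62 819 slope [0.714 0.068] ymin 0.075 zmax 0.25
```

Emit:
{"op": "play_rows", "data": {
  "rows": [
    [[0.44,0,0.32],[0,0,0],1],
    [[0.44,0,0.35],[0,0,0],1],
    [[0.32,0,0.45],[0,0,0],1],
    [[0.32,0,0.45],[0,0,0],1],
    [[0.15,0,0.45],[0,0,0],1],
    [[0.15,0,0.45],[0,0,0],1],
    [[0,0,0],[0,0,0],1]
  ]
}}

```text
time_s: 11.75
tool_pos: [0.4808, 0.2675, 0.2159]
tool_rot: [-1.623, -1.636, -0.863]
contact_force: [0.5, -0.8, 0.4]
opening: 0.0009
gripper_force: 0.0
```

```bash
python3 - <<'E'
from h import *
go((.483,.265,.221),(0,.829,-.559),(1,0,0)); o=observe();print(o['qpos'].round(2))
p,X=cloud('side');cv2.imwrite('pics/s2.png',p[:,:,::-1]);q=X.reshape(-1,3)
g=q[(q[:,0]>.56)&(q[:,0]<.68)&(q[:,1]>.1)&(q[:,1]<.35)&(q[:,2]>.11)&(q[:,2]<.35)];h,e=np.histogram(g[:,2],np.arange(.11,.3,.02))
for a in e[:-1]:
  k=g[abs(g[:,2]-a-.01)<.01]; print(a.round(2),len(k),k[:,1].min().round(3),np.median(k[:,1]).round(3)) if len(k) else 0
E
```

```text
pos [0.4808 0.2675 0.2159] t 11.8 op 0.001 F [ 0.5 -0.8  0.4]
shift now [ 0.07  0.06 -0.12] after turn [ 0.07  0.06 -0.12] turn [-0.07 -0.01  0.04]
[-0.27  0.41  0.26  2.12 -1.29  1.16  0.88]
0.11 314 0.217 0.228
0.13 310 0.227 0.237
0.15 320 0.236 0.247
0.17 315 0.246 0.258
0.19 284 0.252 0.267
0.21 240 0.265 0.278
0.23 243 0.165 0.289
0.25 181 0.14 0.296
0.27 62 0.143 0.152
```

View pics/s2.png

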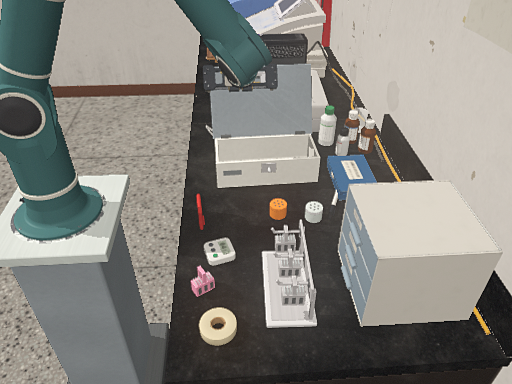

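The side view shows the hood wide open behind the box, leaning past upright, with the box empty and open. The canister has been nudged to (314,211).

Emit:
{"op": "play_rows", "data": {
  "rows": [
    [[-0.2,0,-0.9],[0,0,0],1],
    [[0.2,0,-0.9],[0,0,0],1],
    [[0.3,0,-0.9],[0,0,0],1],
    [[0.3,0,-0.9],[0,0,0],1],
    [[0.3,0,-0.9],[0,0,0],1],
    [[0,0,-0.9],[0,0,0],1],
    [[0,0,-0.9],[0,-0.5,0],1],
    [[0,0,-0.8],[0,-1,0],0.4]
  ]
}}

```text
time_s: 12.6
tool_pos: [0.4826, 0.0466, 0.4058]
tool_rot: [-1.744, -1.737, -0.748]
contact_force: [0.8, 0.4, 0.2]
opening: 0.0071
gripper_force: 0.0
```

Emit:
{"op": "play_rows", "data": {
  "rows": [
    [[0,0,0],[0,-1,0],0.4],
    [[0,0,0],[0,-1,0],0.4],
    [[0,0,0],[0,-1,0],0.4],
    [[0,0,0],[0,-1,0],0.4],
    [[0,0,0],[0,-1,0],0.4],
    [[0,0,0],[0,-1,0],0.4],
    [[0,0,0],[0,-1,0],0.4],
    [[0,0,0],[0,-0.8,0],0.4]
  ]
}}

```text
time_s: 13.4
tool_pos: [0.4825, 0.0499, 0.4067]
tool_rot: [2.219, 2.222, -0.005]
contact_force: [0.2, 0.4, 0.2]
opening: 0.0554
gripper_force: 0.0
```

```bash
python3 - <<'E'
from h import *
go((.53,-.2,.3),(0,0,-1),(.03,1,0)); o=observe();print(o['qpos'].round(2))
E
```

```text
pos [0.4825 0.0499 0.4067] t 13.4 op 0.055 F [0.2 0.4 0.2]
shift now [-6.24  1.18  2.69] after turn [-1.37 -6.21  2.67] turn [ -0.03   0.02 -14.7 ]
[-0.42  0.03  0.25  1.74 -0.    1.38 -0.16]
```

Emit:
{"op": "play_rows", "data": {
  "rows": [
    [[0,0,0],[0,0,-1],0.45],
    [[0,0,0],[0,0,-1],0.45],
    [[0,0,0],[0,0,-1],0.45],
    [[0,0,0],[0,0,-1],0.45],
    [[0,0,0],[0,0,-1],0.45],
    [[0,0,0],[0,0,-1],0.45],
    [[0,0,0],[0,0,-1],0.45],
    [[0,0,0],[0,0,-1],0.45]
  ]
}}

```text
time_s: 14.2
tool_pos: [0.4823, 0.0492, 0.406]
tool_rot: [-1.118, -2.933, 0.001]
contact_force: [0.1, 0.5, 0.0]
opening: 0.0507
gripper_force: 0.0
```

Emit:
{"op": "play_rows", "data": {
  "rows": [
    [[0,0,0],[0,0,-1],0.45],
    [[0,0,0],[0,0,-1],0.45],
    [[0,0,0],[0,0,-1],0.45],
    [[0,0,0],[0,0,-1],0.45],
    [[0,0,0],[0,0,-1],0.45],
    [[0,0,0],[0,0,-1],0.45],
    [[0,0,0],[0,0,-0.7],0.45],
    [[0,0,0],[0,0,0],0.45]
  ]
}}

```text
time_s: 15.0
tool_pos: [0.4825, 0.0495, 0.406]
tool_rot: [-0.048, -3.139, -0.0]
contact_force: [0.0, 0.2, 0.2]
opening: 0.0505
gripper_force: 0.0
```

Emit:
{"op": "play_rows", "data": {
  "rows": [
    [[-0.25,-0.8,0.5],[0,0,0],0.45],
    [[-0.25,-0.8,0.5],[0,0,0],0.45],
    [[-0.25,-0.8,0.5],[0,0,0],0.45],
    [[-0.25,-0.8,0.5],[0,0,0],0.45],
    [[-0.25,-0.8,0.4],[0,0,0],0.45],
    [[-0.2,-0.8,0.2],[0,0,0],0.45],
    [[0,-0.8,0],[0,0,0],0.45],
    [[0,-0.4,0],[0,0,0],0.45]
  ]
}}

```text
time_s: 15.8
tool_pos: [0.5329, -0.1945, 0.3016]
tool_rot: [-0.055, -3.139, 0.002]
contact_force: [-0.8, 0.4, -0.2]
opening: 0.0506
gripper_force: 0.0
```

```bash
python3 - <<'E'
from h import *
go((.558,-.2192,.15),(0,0,-1),(.03,1,0)); o=observe();print(o['qpos'].round(2))
p,X=cloud('wrist');cv2.imwrite('pics/w2.png',p[:,:,::-1])
im,z=ortho([(p,X)],.44,.70,-.46,-.16,.001,None)
q=X.reshape(-1,3)
g=q[(q[:,0]>.53)&(q[:,0]<.573)&(q[:,1]>-.4)&(q[:,1]<-.18)&(q[:,2]>.101)&(q[:,2]<.11)]
m=np.zeros((60,260),np.uint8);m[((g[:,0]-.52)*1000).astype(int),((g[:,1]+.42)*1000).astype(int)]=1
m=cv2.morphologyEx(m,cv2.MORPH_CLOSE,np.ones((4,4)))
n,_,st,ce=cv2.connectedComponentsWithStats(m)
for i in range(1,n):
    if st[i,4]>30: print(ce[i][1]+520,ce[i][0]-420,st[i])
E
```

```text
pos [ 0.5329 -0.1945  0.3016] t 15.8 op 0.051 F [-0.8  0.4 -0.2]
shift now [-0.66 -0.59  3.79] after turn [-0.65 -0.6   3.79] turn [-0.01 -0.02 -0.05]
[-0.07  0.25  0.43  1.73 -0.11  1.18  1.93]
558.7594339622642 -355.8066037735849 [ 52  34  25  10 212]
560.3915343915344 -285.8730158730159 [122  37  25   8 189]
560.2556818181819 -215.69886363636363 [193  36  24   9 176]
```

View pics/w2.png

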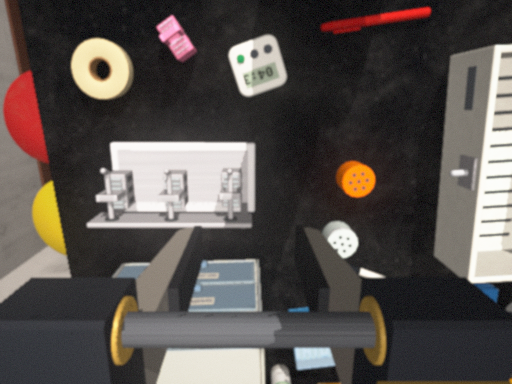

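The wrist view shows the three baskets on the stand at (118,190), (173,190) and (230,190). The canister is at (340,238), and the way down to the first basket is clear.

Emit:
{"op": "play_rows", "data": {
  "rows": [
    [[-0.66,-0.57,0],[0,0,0],0.45],
    [[0,0,0.9],[0,0,0],0.45],
    [[0,0,0.9],[0,0,0],0.45],
    [[0,0,0.9],[0,0,0],0.45],
    [[0,0,0],[0,0,0],0.45]
  ]
}}

```text
time_s: 16.35
tool_pos: [0.5568, -0.2122, 0.1895]
tool_rot: [-0.045, -3.131, -0.004]
contact_force: [-0.4, -0.2, 0.0]
opening: 0.0506
gripper_force: 0.0
```

```bash
python3 - <<'E'
from h import *
go((.559,-.2175,.073),(0,0,-1),(.03,1,0)); o=observe();print(o['qpos'].round(2))
p,X=cloud('wrist')
q=X.reshape(-1,3)
g=q[(q[:,0]>.53)&(q[:,0]<.573)&(q[:,1]>-.25)&(q[:,1]<-.18)&(q[:,2]>.101)&(q[:,2]<.112)];print(len(g),g.min(0),g.max(0),np.median(g,0))
E
```

```text
pos [ 0.5568 -0.2122  0.1895] t 16.4 op 0.051 F [-0.4 -0.2  0. ]
shift now [-0.09 -0.14  2.91] after turn [-0.06 -0.13  2.91] turn [ 0.02 -0.1   0.01]
[-0.01  0.42  0.41  1.78 -0.2   0.99  2.02]
364 [ 0.53002282 -0.22843372  0.10110844] [ 0.56474291 -0.20528739  0.10858342] [ 0.55920305 -0.21635387  0.10423101]
```

Emit:
{"op": "play_rows", "data": {
  "rows": [
    [[-0.08,-0.12,0.8],[0,0,0],0.45],
    [[0,0,0.8],[0,0,0],0.45],
    [[0,0,0.8],[0,0,0],0.45],
    [[0,0,0.51],[0,0,0],0.45],
    [[0,0,0],[0,0,0],1],
    [[0,0,0],[0,0,0],1],
    [[0,0,0],[0,0,0],1],
    [[0,0,0],[0,0,0],1]
  ]
}}

```text
time_s: 17.2
tool_pos: [0.5648, -0.2187, 0.0797]
tool_rot: [0.042, 3.138, -0.001]
contact_force: [-0.5, -0.5, 3.7]
opening: 0.0239
gripper_force: 30.0
```

Emit:
{"op": "play_rows", "data": {
  "rows": [
    [[0,0,0],[0,0,0],1],
    [[0,0,0],[0,0,0],1]
  ]
}}

```text
time_s: 17.4
tool_pos: [0.5648, -0.2187, 0.0796]
tool_rot: [0.042, 3.138, -0.001]
contact_force: [-0.7, 0.4, 7.2]
opening: 0.0238
gripper_force: 30.0
```

Emit:
{"op": "play_rows", "data": {
  "rows": [
    [[0,0,-0.2],[0,0,0],1],
    [[0,0,-0.2],[0,0,0],1],
    [[0,0,0],[0,0,0],1]
  ]
}}

```text
time_s: 17.7
tool_pos: [0.5641, -0.2187, 0.0951]
tool_rot: [0.042, 3.139, -0.001]
contact_force: [0.7, -0.4, 0.2]
opening: 0.0239
gripper_force: 30.0
```

```bash
python3 - <<'E'
from h import *
go((.49,-.214,.0926),(0,0,-1),(.03,1,0)); o=observe();print(o['qpos'].round(3),o['contact_force'],o['gripper_force'])
E
```

```text
pos [ 0.5641 -0.2187  0.0951] t 17.7 op 0.024 F [ 0.7 -0.4  0.2]
shift now [1.85 0.07 0.06] after turn [1.85 0.06 0.06] turn [-0.01  0.02  0.03]
[ 0.036  0.55   0.37   1.829 -0.265  0.808  2.084] [ 0.70842333 -0.36756457  0.20719885] 29.955707788467407
```

Emit:
{"op": "play_rows", "data": {
  "rows": [
    [[0,0,0.06],[0,0,0],1],
    [[0.4,0,0],[0,0,0],1],
    [[0.4,0,0],[0,0,0],1],
    [[0.4,0,0],[0,0,0],1],
    [[0.4,0,0],[0,0,0],1],
    [[0,0,0],[0,0,0],1]
  ]
}}

```text
time_s: 18.3
tool_pos: [0.497, -0.2166, 0.0906]
tool_rot: [-0.044, -3.139, -0.001]
contact_force: [0.1, 0.0, -0.2]
opening: 0.0235
gripper_force: 30.0
```

```bash
python3 - <<'E'
from h import *
go((.48,-.215,.2),(0,0,-1),(.0,1,0)); 
p,d=get_image('side');cv2.imwrite('pics/s3.png',cv2.resize(p[170:330,180:400,::-1],None,fx=3,fy=3))
E
```

```text
pos [ 0.497  -0.2166  0.0906] t 18.3 op 0.023 F [ 0.1  0.  -0.2]
shift now [ 0.43  0.03 -2.73] after turn [ 0.42  0.04 -2.74] turn [ 0.01 -0.02 -0.27]
```

View pics/s3.png

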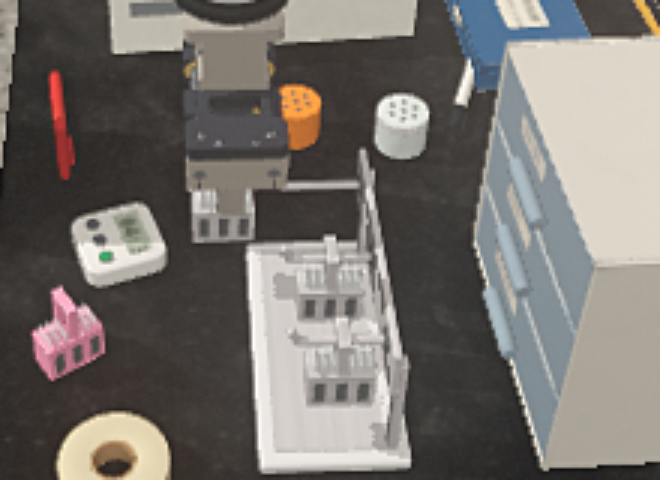

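The basket is off the peg and held in the fingers at (222,215), with the other two still hanging. I'll carry it up, turn it a quarter turn and take it to the box.

Emit:
{"op": "play_rows", "data": {
  "rows": [
    [[0.2,0,-0.8],[0,0,0],1],
    [[0.2,0,-0.8],[0,0,0.5],1],
    [[0,0,-0.8],[0,0,1],1],
    [[0,0,-0.8],[0,0,1],1],
    [[0,0,-0.8],[0,0,1],1],
    [[0,0,0],[0,0,1],1],
    [[0,0,0],[0,0,1],1],
    [[0,0,0],[0,0,1],1]
  ]
}}

```text
time_s: 19.15
tool_pos: [0.4846, -0.2161, 0.2517]
tool_rot: [1.092, 2.944, -0.0]
contact_force: [0.2, -0.5, -0.8]
opening: 0.0233
gripper_force: 30.0
```

Emit:
{"op": "play_rows", "data": {
  "rows": [
    [[0,0,0],[0,0,1],1],
    [[0,0,0],[0,0,1],1],
    [[0,0,0],[0,0,1],1],
    [[0,0,0],[0,0,1],1],
    [[0,0,0],[0,0,1],1],
    [[0,0,0],[0,0,1],1],
    [[0,0,0],[0,0,1],1],
    [[0,0,0],[0,0,0],1]
  ]
}}

```text
time_s: 19.95
tool_pos: [0.4843, -0.2161, 0.2512]
tool_rot: [2.071, 2.362, -0.001]
contact_force: [0.4, 0.0, -0.9]
opening: 0.0233
gripper_force: 30.0
```

```bash
python3 - <<'E'
from h import *
go((.455,.125,.25),(0,0,-1),(1,.035,0)); print(observe()['qpos'].round(2))
E
```

```text
pos [ 0.4843 -0.2161  0.2512] t 19.9 op 0.023 F [ 0.4  0.  -0.9]
shift now [8.55 0.39 0.02] after turn [ 8.55 -0.43  0.03] turn [0.   0.01 0.92]
[-0.23  0.25  0.7   1.89 -0.18  1.06  0.67]
```

Emit:
{"op": "play_rows", "data": {
  "rows": [
    [[0,0,0],[0,0,0.92],1],
    [[0.7,0,0],[0,0,0],1],
    [[0.9,-0.05,0],[0,0,0],1],
    [[0.9,-0.05,0],[0,0,0],1],
    [[0.9,-0.05,0],[0,0,0],1],
    [[0.9,-0.05,0],[0,0,0],1],
    [[0.9,-0.05,0],[0,0,0],1],
    [[0.9,-0.05,0],[0,0,0],1]
  ]
}}

```text
time_s: 20.75
tool_pos: [0.4633, 0.029, 0.2515]
tool_rot: [2.179, 2.262, 0.001]
contact_force: [-0.1, 0.0, -0.6]
opening: 0.0236
gripper_force: 30.0
```

Emit:
{"op": "play_rows", "data": {
  "rows": [
    [[0.9,-0.05,0],[0,0,0],1],
    [[0.9,-0.05,0],[0,0,0],1],
    [[0.6,0,0],[0,0,0],1],
    [[0,0,0],[0,0,0],1]
  ]
}}

```text
time_s: 21.15
tool_pos: [0.4557, 0.1271, 0.2512]
tool_rot: [-2.173, -2.269, -0.001]
contact_force: [0.5, -0.3, -1.3]
opening: 0.0238
gripper_force: 30.0
```

```bash
python3 - <<'E'
from h import *
go((.455,.125,.0455),(0,0,-1),(1,.035,0)); print(observe()['qpos'].round(2))
p,X=cloud('wrist');cv2.imwrite('pics/w3.png',p[:,:,::-1])
q=X.reshape(-1,3)
# box rim points
for nm,(pp,XX) in(('w',(p,X)),('top',cloud('top'))):
    q=XX.reshape(-1,3)
    g=q[(q[:,0]>.37)&(q[:,0]<.73)&(q[:,1]>.05)&(q[:,1]<.2)&(abs(q[:,2]-.084)<.004)]
    for xa in(.45,.5,.6,.65):
        k=g[(abs(g[:,0]-xa)<.01)&(g[:,1]<.13)]; print(nm,'front rim',xa,len(k),np.percentile(k[:,1],[5,95]).round(4) if len(k)>5 else '')
    for a in(.41,.69):
        k=g[(abs(g[:,0]-a)<.03)&(g[:,1]>.1)&(g[:,1]<.17)]; print(nm,'end rim',a,len(k),np.percentile(k[:,0],[5,95]).round(4) if len(k)>5 else '')
E
```

```text
pos [0.4557 0.1271 0.2512] t 21.1 op 0.024 F [ 0.5 -0.3 -1.3]
shift now [-0.06 -0.02  5.14] after turn [-0.05 -0.02  5.14] turn [ 0.   -0.01  0.08]
[-0.77  0.12  0.47  2.01 -0.06  1.03 -0.23]
w front rim 0.45 0 
w front rim 0.5 131 [0.0772 0.0839]
w front rim 0.6 132 [0.0805 0.0874]
w front rim 0.65 132 [0.0827 0.0893]
w end rim 0.41 518 [0.408  0.4158]
w end rim 0.69 547 [0.6843 0.692 ]
top front rim 0.45 28 [0.0732 0.0804]
top front rim 0.5 27 [0.0753 0.0825]
top front rim 0.6 23 [0.0785 0.0857]
top front rim 0.65 24 [0.08   0.0869]
top end rim 0.41 89 [0.4062 0.4134]
top end rim 0.69 78 [0.6819 0.6898]
```

View pics/w3.png

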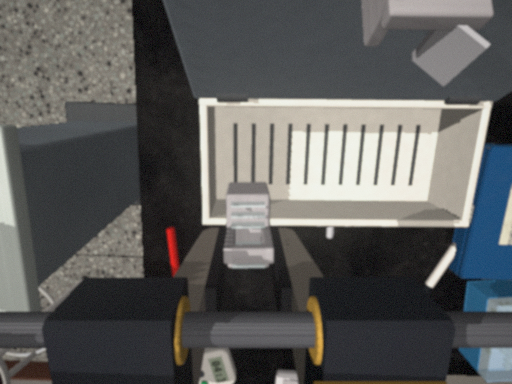

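The wrist view shows the held basket at (248,225) and the empty white box interior from (212,110) to (480,215), with the open hood behind it. All is clear, so I'll lower the basket.

Emit:
{"op": "play_rows", "data": {
  "rows": [
    [[0,0,0.8],[0,0,0],1],
    [[0,0,0.8],[0,0,0],1],
    [[0,0,0.8],[0,0,0],1],
    [[0,0,0.8],[0,0,0],1],
    [[0,0,0.8],[0,0,0],1],
    [[0,0,0.6],[0,0,0],1],
    [[0,0,0.2],[0,0,0],1],
    [[0,0,0],[0,0,0],1]
  ]
}}

```text
time_s: 22.05
tool_pos: [0.4556, 0.1218, 0.0586]
tool_rot: [-2.184, -2.258, 0.003]
contact_force: [0.3, -0.0, -0.9]
opening: 0.0234
gripper_force: 30.0
```

Emit:
{"op": "play_rows", "data": {
  "rows": [
    [[0,0,0.1],[0,0,0],1],
    [[0,0,0.07],[0,0,0],1],
    [[0,0,0],[0,0,0],1]
  ]
}}

```text
time_s: 22.35
tool_pos: [0.4562, 0.1232, 0.0529]
tool_rot: [2.183, 2.259, 0.002]
contact_force: [-0.7, -0.0, -0.7]
opening: 0.0235
gripper_force: 30.0
```

Emit:
{"op": "play_rows", "data": {
  "rows": [
    [[0,0,0.1],[0,0,0],1],
    [[0,0,0.05],[0,0,0],1],
    [[0,0,0],[0,0,0],1]
  ]
}}

```text
time_s: 22.65
tool_pos: [0.4555, 0.123, 0.0462]
tool_rot: [-2.183, -2.259, 0.0]
contact_force: [0.2, 0.5, -0.2]
opening: 0.0236
gripper_force: 30.0
```

Emit:
{"op": "play_rows", "data": {
  "rows": [
    [[0,0,0.06],[0,0,0],1],
    [[0,0,0],[0,0,0],1]
  ]
}}

```text
time_s: 22.85
tool_pos: [0.4559, 0.1231, 0.044]
tool_rot: [2.183, 2.259, 0.0]
contact_force: [-0.8, 0.8, 0.1]
opening: 0.0236
gripper_force: 30.0
```

Emit:
{"op": "play_rows", "data": {
  "rows": [
    [[0,0,0.05],[0,0,0],1],
    [[0,0,0],[0,0,0],1]
  ]
}}

```text
time_s: 23.05
tool_pos: [0.4557, 0.1233, 0.0436]
tool_rot: [-2.182, -2.258, -0.001]
contact_force: [-6.3, -1.7, 22.8]
opening: 0.0234
gripper_force: 30.0
```

Emit:
{"op": "play_rows", "data": {
  "rows": [
    [[0,0,0],[0,0,0],0.62],
    [[0,0,0],[0,0,0],0.62],
    [[0,0,0],[0,0,0],0.62],
    [[0,0,0],[0,0,0],0.62]
  ]
}}

```text
time_s: 23.45
tool_pos: [0.4556, 0.123, 0.0417]
tool_rot: [-2.183, -2.259, 0.001]
contact_force: [0.0, -0.3, 0.7]
opening: 0.0349
gripper_force: 0.0
```

Emit:
{"op": "play_rows", "data": {
  "rows": [
    [[0,0,-0.3],[0,0,0],0.62],
    [[0,0,-0.8],[0,0,0],0.62],
    [[0,0,-0.9],[0,0,0],0.62],
    [[0,0,-0.9],[0,0,0],0.45],
    [[0,0,-0.9],[0,0,0],0.45],
    [[0,0,-0.9],[0,0,0],0.45],
    [[0,0,-0.4],[0,0,0],0.45],
    [[0,0,0],[0,0,0],0.45]
  ]
}}

```text
time_s: 24.25
tool_pos: [0.4571, 0.1234, 0.2489]
tool_rot: [2.182, 2.258, 0.009]
contact_force: [0.3, -0.2, 0.8]
opening: 0.0506
gripper_force: 0.0
```

```bash
cat >> h.py <<'E'
def box():
    for n in('wrist','top'):
        p,X=cloud(n);q=X.reshape(-1,3)
        g=q[(q[:,0]>.42)&(q[:,0]<.68)&(q[:,1]>.09)&(q[:,1]<.20)&(q[:,2]>.033)&(q[:,2]<.08)]
        m=np.zeros((280,130),np.uint8);m[((g[:,0]-.41)*1000).astype(int),((g[:,1]-.08)*1000).astype(int)]=1
        m=cv2.morphologyEx(m,cv2.MORPH_CLOSE,np.ones((5,5)));k,_,st,ce=cv2.connectedComponentsWithStats(m)
        for s in st[1:]:
            if s[4]>60: 
                a=g[(g[:,0]>(410+s[1])/1e3)&(g[:,0]<(410+s[1]+s[3])/1e3)]
                print(n,'x',410+s[1],410+s[1]+s[3],'y',80+s[0],80+s[0]+s[2],'ztop',np.percentile(a[:,2],98).round(3))
E
python3 - <<'E'
from h import *
box(); go((.50,-.2,.25),(0,0,-1),(.03,1,0)); print(observe()['qpos'].round(2))
E
```

```text
wrist x 443 469 y 123 151 ztop 0.069
wrist x 445 469 y 106 119 ztop 0.069
top x 441 467 y 104 150 ztop 0.071
pos [0.4553 0.1229 0.2459] t 24.4 op 0.051 F [-0.4  0.7 -0.3]
shift now [-8.11  0.84 -0.11] after turn [-1.36 -8.04 -0.1 ] turn [  0.    -0.   -14.39]
[-0.79  0.12  0.49  2.02 -0.07  1.02 -0.22]
```

Emit:
{"op": "play_rows", "data": {
  "rows": [
    [[-0.6,0.1,0],[0,0,0],0.45],
    [[-0.9,0.1,0],[0,0,0],0.45],
    [[-0.9,0.1,0],[0,0,0],0.45],
    [[-0.9,0.1,0],[0,0,0],0.45],
    [[-0.9,0.1,0],[0,0,0],0.45],
    [[-0.9,0.1,0],[0,0,0],0.45],
    [[-0.9,0.1,0],[0,0,0],0.45],
    [[-0.9,0.1,0],[0,0,0],0.45]
  ]
}}

```text
time_s: 25.15
tool_pos: [0.4961, -0.153, 0.2443]
tool_rot: [-2.182, -2.257, 0.003]
contact_force: [0.5, 0.6, 1.2]
opening: 0.0506
gripper_force: 0.0
```

Emit:
{"op": "play_rows", "data": {
  "rows": [
    [[-0.9,0.1,0],[0,0,0],0.45],
    [[-0.9,0.1,0],[0,0,0],0.45],
    [[-0.9,0.1,0],[0,0,0],0.45],
    [[-0.6,0.1,0],[0,0,0],0.45],
    [[0,0,0],[0,0,-1],0.45],
    [[0,0,0],[0,0,-1],0.45],
    [[0,0,0],[0,0,-1],0.45],
    [[0,0,0],[0,0,-1],0.45]
  ]
}}

```text
time_s: 25.95
tool_pos: [0.5165, -0.2829, 0.2437]
tool_rot: [-1.659, -2.663, 0.002]
contact_force: [-0.4, 0.4, 0.7]
opening: 0.0505
gripper_force: 0.0
```

Emit:
{"op": "play_rows", "data": {
  "rows": [
    [[0,0,0],[0,0,-1],0.45],
    [[0,0,0],[0,0,-1],0.45],
    [[0,0,0],[0,0,-1],0.45],
    [[0,0,0],[0,0,-1],0.45],
    [[0,0,0],[0,0,-1],0.45],
    [[0,0,0],[0,0,-1],0.45],
    [[0,0,0],[0,0,-1],0.45],
    [[0,0,0],[0,0,-1],0.45]
  ]
}}

```text
time_s: 26.75
tool_pos: [0.5165, -0.2827, 0.2437]
tool_rot: [-0.432, -3.108, -0.001]
contact_force: [0.0, 0.1, -0.4]
opening: 0.0506
gripper_force: 0.0
```

Emit:
{"op": "play_rows", "data": {
  "rows": [
    [[0,0,0],[0,0,-1],0.45],
    [[0,0,0],[0,0,-1],0.45],
    [[0,0,0],[0,0,-0.4],0.45],
    [[0,0,0],[0,0,0],0.45]
  ]
}}

```text
time_s: 27.15
tool_pos: [0.5166, -0.2829, 0.244]
tool_rot: [-0.045, -3.138, -0.002]
contact_force: [-0.3, -0.3, -0.5]
opening: 0.0504
gripper_force: 0.0
```

```bash
cat >> h.py <<'E'
def basket(y):
    p,X=cloud('wrist');q=X.reshape(-1,3)
    g=q[(q[:,0]>.53)&(q[:,0]<.573)&(abs(q[:,1]-y)<.03)&(q[:,2]>.101)&(q[:,2]<.109)]
    k=g[abs(g[:,1]-np.median(g[:,1]))>.005]
    print(len(g),'y ext',np.percentile(g[:,1],[1,99]).round(4),'bar x',np.median(k[:,0]).round(4))
E
python3 - <<'E'
from h import *
go((.559,-.287,.15),(0,0,-1),(.03,1,0)); print(observe()['qpos'].round(2)); basket(-.287)
E
```

```text
pos [ 0.5166 -0.2829  0.244 ] t 27.1 op 0.05 F [-0.3 -0.3 -0.5]
shift now [-1.07 -0.07  2.35] after turn [-1.06 -0.07  2.35] turn [ 0.01 -0.03  0.01]
[ 0.12  0.35  0.42  1.75 -0.16  1.08  2.13]
214 y ext [-0.2981 -0.2755] bar x 0.5596
```

Emit:
{"op": "play_rows", "data": {
  "rows": [
    [[-0.53,-0.05,0],[0,0,0],0.45],
    [[-0.53,-0.05,0.6],[0,0,0],0.45],
    [[0,0,0.9],[0,0,0],0.45],
    [[0,0,0.8],[0,0,0],0.45],
    [[0,0,0],[0,0,0],0.45],
    [[0,0,0],[0,0,0],0.45]
  ]
}}

```text
time_s: 27.8
tool_pos: [0.5596, -0.2884, 0.1536]
tool_rot: [-0.046, -3.14, -0.0]
contact_force: [0.1, 0.2, -1.1]
opening: 0.0505
gripper_force: 0.0
```

```bash
python3 - <<'E'
from h import *
go((.559,-.287,.078),(0,0,-1),(.03,1,0)); basket(-.287)
E
```

```text
pos [ 0.5596 -0.2884  0.1536] t 27.8 op 0.05 F [ 0.1  0.2 -1.1]
shift now [0.01 0.03 1.89] after turn [0.02 0.03 1.89] turn [ 0.   -0.02  0.01]
427 y ext [-0.2984 -0.2751] bar x 0.5595
```

Emit:
{"op": "play_rows", "data": {
  "rows": [
    [[0,0.03,0.7],[0,0,0],0.45],
    [[0,0,0.7],[0,0,0],0.45],
    [[0,0,0.48],[0,0,0],0.45],
    [[0,0,0],[0,0,0],0.45],
    [[0,0,0],[0,0,0],0.45]
  ]
}}

```text
time_s: 28.35
tool_pos: [0.561, -0.2878, 0.0807]
tool_rot: [0.045, 3.139, -0.002]
contact_force: [-0.0, 1.6, 1.1]
opening: 0.0502
gripper_force: 0.0
```

Emit:
{"op": "play_rows", "data": {
  "rows": [
    [[0,0,0],[0,0,0],1],
    [[0,0,0],[0,0,0],1],
    [[0,0,0],[0,0,0],1],
    [[0,0,0],[0,0,0],1],
    [[0,0,0],[0,0,0],1]
  ]
}}

```text
time_s: 28.85
tool_pos: [0.5604, -0.2873, 0.0794]
tool_rot: [0.045, 3.14, -0.0]
contact_force: [0.1, 1.1, 3.0]
opening: 0.0236
gripper_force: 30.0
```

Emit:
{"op": "play_rows", "data": {
  "rows": [
    [[0,0,-0.17],[0,0,0],1],
    [[0,0,-0.17],[0,0,0],1],
    [[0,0,0],[0,0,0],1]
  ]
}}

```text
time_s: 29.15
tool_pos: [0.5605, -0.2875, 0.0934]
tool_rot: [0.045, 3.14, -0.001]
contact_force: [-0.2, 0.0, -1.7]
opening: 0.0237
gripper_force: 30.0
```

Emit:
{"op": "play_rows", "data": {
  "rows": [
    [[0.4,0,0],[0,0,0],1],
    [[0.4,0,0],[0,0,0],1],
    [[0.4,0,0],[0,0,0],1],
    [[0.4,0,0],[0,0,0],1],
    [[0,0,0],[0,0,0],1]
  ]
}}

```text
time_s: 29.65
tool_pos: [0.4938, -0.2855, 0.0923]
tool_rot: [-0.048, -3.14, -0.001]
contact_force: [-0.3, 0.8, -1.3]
opening: 0.0237
gripper_force: 30.0
```

Emit:
{"op": "play_rows", "data": {
  "rows": [
    [[0,0,-0.8],[0,0,0],1],
    [[0,0,-0.8],[0,0,0.4],1],
    [[0,0,-0.8],[0,0,1],1],
    [[0,0,-0.8],[0,0,1],1],
    [[0,0,-0.8],[0,0,1],1],
    [[0,0,0],[0,0,1],1],
    [[0,0,0],[0,0,1],1],
    [[0,0,0],[0,0,1],1]
  ]
}}

```text
time_s: 30.45
tool_pos: [0.497, -0.2851, 0.2529]
tool_rot: [1.08, 2.949, 0.0]
contact_force: [-0.6, -0.2, -1.0]
opening: 0.0239
gripper_force: 30.0
```

Emit:
{"op": "play_rows", "data": {
  "rows": [
    [[0,0,0],[0,0,1],1],
    [[0,0,0],[0,0,1],1],
    [[0,0,0],[0,0,1],1],
    [[0,0,0],[0,0,1],1],
    [[0,0,0],[0,0,1],1],
    [[0,0,0],[0,0,1],1],
    [[0,0,0],[0,0,1],1],
    [[0,0,0],[0,0,1],1]
  ]
}}

```text
time_s: 31.25
tool_pos: [0.497, -0.2851, 0.2526]
tool_rot: [2.187, 2.255, 0.0]
contact_force: [-0.8, 0.0, -1.3]
opening: 0.0233
gripper_force: 30.0
```

```bash
python3 - <<'E'
from h import *
go((.508,.126,.25),(0,0,-1),(1,.035,0)); print(observe()['qpos'].round(2))
E
```

```text
pos [ 0.497  -0.2851  0.2526] t 31.2 op 0.023 F [-0.8  0.  -1.3]
shift now [10.26  0.59  0.06] after turn [10.26  0.64  0.06] turn [ 0.01  0.   -0.04]
[-0.12  0.35  0.73  1.79 -0.26  1.1   0.74]
```

Emit:
{"op": "play_rows", "data": {
  "rows": [
    [[0.6,0.05,0],[0,0,0],1],
    [[0.9,0.05,0],[0,0,0],1],
    [[0.9,0.05,0],[0,0,0],1],
    [[0.9,0.05,0],[0,0,0],1],
    [[0.9,0.05,0],[0,0,0],1],
    [[0.9,0.05,0],[0,0,0],1],
    [[0.9,0.05,0],[0,0,0],1],
    [[0.9,0.05,0],[0,0,0],1]
  ]
}}

```text
time_s: 32.05
tool_pos: [0.5032, -0.0069, 0.2529]
tool_rot: [2.182, 2.259, 0.002]
contact_force: [0.8, -0.9, -1.3]
opening: 0.0235
gripper_force: 30.0
```

Emit:
{"op": "play_rows", "data": {
  "rows": [
    [[0.9,0.05,0],[0,0,0],1],
    [[0.9,0.05,0],[0,0,0],1],
    [[0.9,0.05,0],[0,0,0],1],
    [[0.66,0.05,0],[0,0,0],1],
    [[0,0,0],[0,0,0],1],
    [[0,0,0],[0,0,0],1]
  ]
}}

```text
time_s: 32.65
tool_pos: [0.5063, 0.1263, 0.2524]
tool_rot: [2.181, 2.26, -0.0]
contact_force: [-0.2, -0.8, -1.7]
opening: 0.0235
gripper_force: 30.0
```

```bash
python3 - <<'E'
from h import *
go((.510,.126,.0435),(0,0,-1),(1,.035,0)); print(observe()['qpos'].round(2))
E
```

```text
pos [0.5063 0.1263 0.2524] t 32.6 op 0.024 F [-0.2 -0.8 -1.7]
shift now [-0.01  0.09  5.22] after turn [-0.01  0.09  5.22] turn [0.   0.01 0.01]
[-0.77  0.22  0.54  1.9  -0.13  1.06 -0.14]
```

Emit:
{"op": "play_rows", "data": {
  "rows": [
    [[0,0.09,0.8],[0,0,0],1],
    [[0,0,0.8],[0,0,0],1],
    [[0,0,0.8],[0,0,0],1],
    [[0,0,0.8],[0,0,0],1],
    [[0,0,0.8],[0,0,0],1],
    [[0,0,0.7],[0,0,0],1],
    [[0,0,0.2],[0,0,0],1],
    [[0,0,0.1],[0,0,0],1]
  ]
}}

```text
time_s: 33.45
tool_pos: [0.5098, 0.1246, 0.0521]
tool_rot: [2.185, 2.257, -0.002]
contact_force: [-0.7, 0.4, -1.3]
opening: 0.0235
gripper_force: 30.0
```

Emit:
{"op": "play_rows", "data": {
  "rows": [
    [[0,0,0.07],[0,0,0],1],
    [[0,0,0.07],[0,0,0],1],
    [[0,0,0],[0,0,0],1],
    [[0,0,0],[0,0,0],1]
  ]
}}

```text
time_s: 33.85
tool_pos: [0.51, 0.1261, 0.0475]
tool_rot: [2.183, 2.259, 0.002]
contact_force: [0.1, 0.4, -0.9]
opening: 0.0234
gripper_force: 30.0
```

Emit:
{"op": "play_rows", "data": {
  "rows": [
    [[0,0,0.08],[0,0,0],1],
    [[0,0,0],[0,0,0],1],
    [[0,0,0],[0,0,0],0.62],
    [[0,0,0],[0,0,0],0.62],
    [[0,0,0],[0,0,0],0.62],
    [[0,0,0],[0,0,0],0.62]
  ]
}}

```text
time_s: 34.45
tool_pos: [0.5095, 0.1258, 0.0436]
tool_rot: [2.183, 2.259, 0.0]
contact_force: [-0.3, -0.3, -0.1]
opening: 0.035
gripper_force: 0.0
```

Emit:
{"op": "play_rows", "data": {
  "rows": [
    [[0,0,-0.3],[0,0,0],0.62],
    [[0,0,-0.8],[0,0,0],0.62],
    [[0,0,-0.9],[0,0,0],0.62],
    [[0,0,-0.9],[0,0,0],0.45],
    [[0,0,-0.9],[0,0,0],0.45],
    [[0,0,-0.9],[0,0,0],0.45],
    [[0,0,-0.5],[0,0,0],0.45],
    [[0,0,0],[0,0,0],0.45]
  ]
}}

```text
time_s: 35.25
tool_pos: [0.5113, 0.1261, 0.2554]
tool_rot: [2.182, 2.257, 0.011]
contact_force: [-0.2, -0.1, 0.1]
opening: 0.0509
gripper_force: 0.0
```

```bash
python3 - <<'E'
from h import *
box(); go((.52,-.357,.245),(0,0,-1),(1,.035,0))
E
```

```text
wrist x 444 470 y 106 151 ztop 0.069
wrist x 499 524 y 105 117 ztop 0.069
wrist x 498 523 y 122 149 ztop 0.069
top x 420 478 y 194 200 ztop 0.078
top x 441 467 y 104 149 ztop 0.077
top x 495 521 y 102 148 ztop 0.071
pos [0.5093 0.1258 0.2518] t 35.4 op 0.051 F [ 0.5  0.6 -0.2]
shift now [-12.07  -0.15   0.16] after turn [-12.07  -0.15   0.17] turn [ 0.   -0.01 -0.01]
```

Both baskets stand in the box. The third is next.

Emit:
{"op": "play_rows", "data": {
  "rows": [
    [[-0.6,0,0],[0,0,0],0.45],
    [[-0.9,0,0],[0,0,0],0.45],
    [[-0.9,0,0],[0,0,0],0.45],
    [[-0.9,0,0],[0,0,0],0.45],
    [[-0.9,0,0],[0,0,0],0.45],
    [[-0.9,0,0],[0,0,0],0.45],
    [[-0.9,0,0],[0,0,0],0.45],
    [[-0.9,0,0],[0,0,0],0.45]
  ]
}}

```text
time_s: 36.15
tool_pos: [0.5178, -0.1512, 0.25]
tool_rot: [-2.182, -2.257, 0.003]
contact_force: [0.4, 0.9, 0.3]
opening: 0.0507
gripper_force: 0.0
```

Emit:
{"op": "play_rows", "data": {
  "rows": [
    [[-0.9,-0.05,0],[0,0,0],0.45],
    [[-0.9,-0.05,0],[0,0,0],0.45],
    [[-0.9,-0.05,0],[0,0,0],0.45],
    [[-0.9,0,0],[0,0,0],0.45],
    [[-0.9,0,0],[0,0,0],0.45],
    [[-0.67,0,0],[0,0,0],0.45],
    [[0,0,0],[0,0,-1],0.45],
    [[0,0,0],[0,0,-1],0.45]
  ]
}}

```text
time_s: 36.95
tool_pos: [0.5185, -0.3578, 0.2492]
tool_rot: [-1.931, -2.474, 0.003]
contact_force: [-0.1, 0.2, -0.2]
opening: 0.0505
gripper_force: 0.0
```

Emit:
{"op": "play_rows", "data": {
  "rows": [
    [[0,0,0],[0,0,-1],0.45],
    [[0,0,0],[0,0,-1],0.45],
    [[0,0,0],[0,0,-1],0.45],
    [[0,0,0],[0,0,-1],0.45],
    [[0,0,0],[0,0,-1],0.45],
    [[0,0,0],[0,0,-1],0.45],
    [[0,0,0],[0,0,-1],0.45],
    [[0,0,0],[0,0,-1],0.45]
  ]
}}

```text
time_s: 37.75
tool_pos: [0.5191, -0.3564, 0.2495]
tool_rot: [-0.754, -3.046, -0.001]
contact_force: [0.6, 0.3, 0.1]
opening: 0.0505
gripper_force: 0.0
```

Emit:
{"op": "play_rows", "data": {
  "rows": [
    [[0,0,0],[0,0,-1],0.45],
    [[0,0,0],[0,0,-1],0.45],
    [[0,0,0],[0,0,-1],0.45],
    [[0,0,0],[0,0,-1],0.45],
    [[0,0,0],[0,0,-0.4],0.45],
    [[0,0,0],[0,0,0],0.45]
  ]
}}

```text
time_s: 38.35
tool_pos: [0.5191, -0.3565, 0.2497]
tool_rot: [-0.045, -3.138, -0.002]
contact_force: [-0.8, -0.3, 0.6]
opening: 0.0507
gripper_force: 0.0
```

```bash
python3 - <<'E'
from h import *
go((.5585,-.357,.153),(0,0,-1),(.03,1,0)); print(observe()['qpos'].round(2)); basket(-.357)
E
```

```text
pos [ 0.5191 -0.3565  0.2497] t 38.4 op 0.051 F [-0.8 -0.3  0.6]
shift now [-0.99  0.01  2.41] after turn [-0.98  0.02  2.42] turn [ 0.01 -0.03  0.01]
[ 0.25  0.41  0.4   1.64 -0.17  1.13  2.24]
194 y ext [-0.3686 -0.3448] bar x 0.5574
```

Emit:
{"op": "play_rows", "data": {
  "rows": [
    [[-0.48,0,0],[0,0,0],0.45],
    [[-0.48,0,0.6],[0,0,0],0.45],
    [[0,0,0.9],[0,0,0],0.45],
    [[0,0,0.9],[0,0,0],0.45],
    [[0,0,0],[0,0,0],0.45],
    [[0,0,0],[0,0,0],0.45]
  ]
}}

```text
time_s: 39.0
tool_pos: [0.5581, -0.358, 0.1553]
tool_rot: [-0.046, -3.14, -0.001]
contact_force: [-0.4, -1.2, 0.6]
opening: 0.0504
gripper_force: 0.0
```

```bash
python3 - <<'E'
from h import *
go((.558,-.3567,.078),(0,0,-1),(.03,1,0)); basket(-.357)
E
```

```text
pos [ 0.5581 -0.358   0.1553] t 39.0 op 0.05 F [-0.4 -1.2  0.6]
shift now [0.   0.03 1.93] after turn [0.   0.03 1.93] turn [ 0.   -0.01  0.01]
425 y ext [-0.3688 -0.3453] bar x 0.5577
```

Emit:
{"op": "play_rows", "data": {
  "rows": [
    [[0,0.02,0.7],[0,0,0],0.45],
    [[0,0,0.7],[0,0,0],0.45],
    [[0,0,0.52],[0,0,0],0.45],
    [[0,0,0],[0,0,0],0.45],
    [[0,0,0],[0,0,0],0.45]
  ]
}}

```text
time_s: 39.55
tool_pos: [0.5595, -0.3581, 0.0809]
tool_rot: [0.045, 3.139, -0.002]
contact_force: [-0.4, -0.0, -0.5]
opening: 0.0504
gripper_force: 0.0
```

Emit:
{"op": "play_rows", "data": {
  "rows": [
    [[0,0,0],[0,0,0],1],
    [[0,0,0],[0,0,0],1],
    [[0,0,0],[0,0,0],1],
    [[0,0,0],[0,0,0],1],
    [[0,0,0],[0,0,0],1]
  ]
}}

```text
time_s: 40.05
tool_pos: [0.5589, -0.3574, 0.0795]
tool_rot: [0.045, 3.14, -0.001]
contact_force: [-1.6, -0.3, 4.2]
opening: 0.0235
gripper_force: 30.0
```

Emit:
{"op": "play_rows", "data": {
  "rows": [
    [[0,0,-0.17],[0,0,0],1],
    [[0,0,-0.17],[0,0,0],1],
    [[0,0,0],[0,0,0],1]
  ]
}}

```text
time_s: 40.35
tool_pos: [0.559, -0.3576, 0.0935]
tool_rot: [0.045, 3.14, -0.001]
contact_force: [-0.3, 0.4, -0.4]
opening: 0.0232
gripper_force: 30.0
```

Emit:
{"op": "play_rows", "data": {
  "rows": [
    [[0.4,0,0],[0,0,0],1],
    [[0.4,0,0],[0,0,0],1],
    [[0.4,0,0],[0,0,0],1],
    [[0.4,0,0],[0,0,0],1],
    [[0,0,0],[0,0,0],1]
  ]
}}

```text
time_s: 40.85
tool_pos: [0.4922, -0.3558, 0.0923]
tool_rot: [-0.049, -3.14, -0.001]
contact_force: [0.0, -0.1, -0.9]
opening: 0.0237
gripper_force: 30.0
```

Emit:
{"op": "play_rows", "data": {
  "rows": [
    [[0,0,-0.8],[0,0,0],1],
    [[0,0,-0.8],[0,0,0.4],1],
    [[0,0,-0.8],[0,0,1],1],
    [[0,0,-0.8],[0,0,1],1],
    [[0,0,-0.8],[0,0,1],1],
    [[0,0,0],[0,0,1],1],
    [[0,0,0],[0,0,1],1],
    [[0,0,0],[0,0,1],1]
  ]
}}

```text
time_s: 41.65
tool_pos: [0.4956, -0.3551, 0.2529]
tool_rot: [1.08, 2.949, 0.0]
contact_force: [-0.6, 0.2, -1.2]
opening: 0.0237
gripper_force: 30.0
```

Emit:
{"op": "play_rows", "data": {
  "rows": [
    [[0,0,0],[0,0,1],1],
    [[0,0,0],[0,0,1],1],
    [[0,0,0],[0,0,1],1],
    [[0,0,0],[0,0,1],1],
    [[0,0,0],[0,0,1],1],
    [[0,0,0],[0,0,1],1],
    [[0,0,0],[0,0,1],1],
    [[0,0,0],[0,0,1],1]
  ]
}}

```text
time_s: 42.45
tool_pos: [0.4955, -0.3551, 0.2525]
tool_rot: [2.186, 2.255, 0.0]
contact_force: [-0.9, -0.1, -1.5]
opening: 0.0238
gripper_force: 30.0
```

```bash
python3 - <<'E'
from h import *
go((.563,.127,.25),(0,0,-1),(1,.035,0)); print(observe()['qpos'].round(2))
E
```

```text
pos [ 0.4955 -0.3551  0.2525] t 42.5 op 0.024 F [-0.9 -0.1 -1.5]
shift now [11.99  2.06  0.06] after turn [11.99  2.11  0.06] turn [ 0.    0.   -0.04]
[ 0.02  0.42  0.74  1.7  -0.31  1.13  0.87]
```

Emit:
{"op": "play_rows", "data": {
  "rows": [
    [[0.6,0.15,0],[0,0,0],1],
    [[0.9,0.15,0],[0,0,0],1],
    [[0.9,0.15,0],[0,0,0],1],
    [[0.9,0.15,0],[0,0,0],1],
    [[0.9,0.15,0],[0,0,0],1],
    [[0.9,0.15,0],[0,0,0],1],
    [[0.9,0.15,0],[0,0,0],1],
    [[0.9,0.15,0],[0,0,0],1]
  ]
}}

```text
time_s: 43.25
tool_pos: [0.5339, -0.0758, 0.2528]
tool_rot: [2.182, 2.259, 0.001]
contact_force: [-0.6, 0.9, -1.1]
opening: 0.0239
gripper_force: 30.0
```

Emit:
{"op": "play_rows", "data": {
  "rows": [
    [[0.9,0.15,0],[0,0,0],1],
    [[0.9,0.15,0],[0,0,0],1],
    [[0.9,0.15,0],[0,0,0],1],
    [[0.9,0.15,0],[0,0,0],1],
    [[0.9,0.15,0],[0,0,0],1],
    [[0.6,0.15,0],[0,0,0],1],
    [[0,0,0],[0,0,0],1],
    [[0,0,0],[0,0,0],1]
  ]
}}

```text
time_s: 44.05
tool_pos: [0.5622, 0.1278, 0.2523]
tool_rot: [2.181, 2.26, -0.001]
contact_force: [0.3, -1.8, -0.7]
opening: 0.0233
gripper_force: 30.0
```

```bash
python3 - <<'E'
from h import *
go((.563,.127,.0435),(0,0,-1),(1,.035,0)); print(observe()['qpos'].round(2))
E
```

```text
pos [0.5622 0.1278 0.2523] t 44.0 op 0.023 F [ 0.3 -1.8 -0.7]
shift now [-0.02  0.02  5.22] after turn [-0.02  0.02  5.22] turn [0.   0.01 0.01]
[-0.75  0.33  0.58  1.78 -0.2   1.09 -0.06]
```

Same descent as before: 5.12 units gave .0475 after .09 of lag, so the total is about 5.2.

Emit:
{"op": "play_rows", "data": {
  "rows": [
    [[0,0.02,0.8],[0,0,0],1],
    [[0,0,0.8],[0,0,0],1],
    [[0,0,0.8],[0,0,0],1],
    [[0,0,0.8],[0,0,0],1],
    [[0,0,0.8],[0,0,0],1],
    [[0,0,0.7],[0,0,0],1],
    [[0,0,0.2],[0,0,0],1],
    [[0,0,0.2],[0,0,0],1]
  ]
}}

```text
time_s: 44.85
tool_pos: [0.5634, 0.126, 0.0484]
tool_rot: [2.184, 2.257, -0.0]
contact_force: [-0.4, 0.6, -0.8]
opening: 0.0237
gripper_force: 30.0
```

Emit:
{"op": "play_rows", "data": {
  "rows": [
    [[0,0,0.06],[0,0,0],1],
    [[0,0,0],[0,0,0],1],
    [[0,0,0],[0,0,0],1]
  ]
}}

```text
time_s: 45.15
tool_pos: [0.5637, 0.1274, 0.0471]
tool_rot: [2.182, 2.259, 0.003]
contact_force: [0.1, -0.0, -0.3]
opening: 0.0233
gripper_force: 30.0
```

Emit:
{"op": "play_rows", "data": {
  "rows": [
    [[0,0,0.07],[0,0,0],1],
    [[0,0,0],[0,0,0],1],
    [[0,0,0],[0,0,0],0.62],
    [[0,0,0],[0,0,0],0.62],
    [[0,0,0],[0,0,0],0.62],
    [[0,0,0],[0,0,0],0.62]
  ]
}}

```text
time_s: 45.75
tool_pos: [0.5628, 0.1272, 0.0432]
tool_rot: [-2.183, -2.259, 0.0]
contact_force: [-0.0, 0.1, -0.8]
opening: 0.0349
gripper_force: 0.0
```

Emit:
{"op": "play_rows", "data": {
  "rows": [
    [[0,0,-0.3],[0,0,0],0.62],
    [[0,0,-0.8],[0,0,0],0.62],
    [[0,0,-0.9],[0,0,0],0.62],
    [[0,0,-0.9],[0,0,0],0.3],
    [[0,0,-0.9],[0,0,0],0.3],
    [[0,0,-0.9],[0,0,0],0.3],
    [[0,0,-0.5],[0,0,0],0.3],
    [[0,0,0],[0,0,0],0.3]
  ]
}}

```text
time_s: 46.55
tool_pos: [0.5646, 0.1273, 0.2552]
tool_rot: [2.182, 2.257, 0.01]
contact_force: [1.1, 0.2, 0.6]
opening: 0.0641
gripper_force: 0.0
```

```bash
cat >> h.py <<'E'
def can():
    for n in('wrist','top','side'):
        p,X=cloud(n);q=X.reshape(-1,3);c=p.reshape(-1,3).astype(int)
        g=q[(q[:,0]>.58)&(q[:,0]<.74)&(q[:,1]>-.19)&(q[:,1]<.03)&(abs(q[:,2]-.036)<.004)&(c[:,0]-c[:,2]<50)]
        m=np.zeros((160,220),np.uint8);m[((g[:,0]-.58)*1000).astype(int),((g[:,1]+.19)*1000).astype(int)]=1
        m=cv2.morphologyEx(m,cv2.MORPH_CLOSE,np.ones((6,6)));k,_,st,ce=cv2.connectedComponentsWithStats(m)
        for s in st[1:]:
            if s[4]>300: print(n,'x',580+s[1],580+s[1]+s[3],'y',-190+s[0],-190+s[0]+s[2])
E
python3 - <<'E'
from h import *
box(); can();go((.645,-.10,.25),(0,0,-1),(1,.035,0))
E
```

```text
wrist x 444 470 y 106 151 ztop 0.069
wrist x 499 524 y 104 149 ztop 0.069
wrist x 552 577 y 106 119 ztop 0.069
wrist x 552 577 y 125 152 ztop 0.069
top x 420 558 y 194 200 ztop 0.077
top x 440 467 y 104 149 ztop 0.077
top x 495 521 y 103 148 ztop 0.074
top x 549 575 y 105 150 ztop 0.072
wrist x 635 673 y -61 -43
top x 631 675 y -89 -46
side x 633 676 y -93 -47
pos [0.5619 0.1271 0.2499] t 46.8 op 0.065 F [-0.5 -0.   0.5]
shift now [-5.74  1.88 -0.  ] after turn [-5.75  1.88 -0.  ] turn [-0.02  0.01 -0.01]
```

Emit:
{"op": "play_rows", "data": {
  "rows": [
    [[-0.7,0.3,0],[0,0,0],0.3],
    [[-0.8,0.35,0],[0,0,0],0.3],
    [[-0.8,0.35,0],[0,0,0],0.3],
    [[-0.8,0.35,0],[0,0,0],0.3],
    [[-0.8,0.35,0],[0,0,0],0.3],
    [[-0.8,0.35,0],[0,0,0],0.3],
    [[-0.2,0,0],[0,0,0],0.3],
    [[0,0,0],[0,0,0],0.3]
  ]
}}

```text
time_s: 47.6
tool_pos: [0.6507, -0.0679, 0.2498]
tool_rot: [-2.186, -2.255, 0.004]
contact_force: [-0.9, 0.2, -0.5]
opening: 0.064
gripper_force: 0.0
```

```bash
python3 - <<'E'
from h import *
can();go((.653,-.068,.12),(0,0,-1),(1,.035,0));print(observe()['qpos'].round(2))
p,X=cloud('side');q=X.reshape(-1,3)
g=q[(q[:,0]>.69)&(q[:,0]<.80)&(q[:,1]>-.13)&(q[:,1]<.0)&(q[:,2]>.05)]
print(len(g), g.min(0) if len(g) else '', g.max(0) if len(g) else '')
E
```

```text
wrist x 634 678 y -88 -44
top x 631 676 y -89 -46
side x 633 676 y -93 -48
pos [ 0.651  -0.0638  0.2505] t 47.8 op 0.064 F [-0.4  0.4  0.2]
shift now [-0.11  0.05  3.26] after turn [-0.11  0.05  3.26] turn [-0.01 -0.01  0.01]
[-0.39  0.49  0.63  1.59 -0.31  1.17  0.33]
903 [ 0.69004316 -0.09835282  0.25280244] [ 0.74589889 -0.03096673  0.38321218]
```

Emit:
{"op": "play_rows", "data": {
  "rows": [
    [[-0.08,0.08,0.8],[0,0,0],0.3],
    [[0,0,0.8],[0,0,0],0.3],
    [[0,0,0.8],[0,0,0],0.3],
    [[0,0,0.8],[0,0,0],0.3],
    [[0,0,0.8],[0,0,0],0.3],
    [[0,0,0],[0,0,0],0.3],
    [[0,0,0],[0,0,0],0.3]
  ]
}}

```text
time_s: 48.5
tool_pos: [0.6549, -0.0678, 0.0916]
tool_rot: [-2.181, -2.26, 0.0]
contact_force: [1.0, 0.4, 0.2]
opening: 0.0642
gripper_force: 0.0
```

```bash
python3 - <<'E'
from h import *
go((.6545,-.067,.010),(0,0,-1),(1,.035,0))
can()
E
```

```text
pos [ 0.6549 -0.0678  0.0916] t 48.5 op 0.064 F [1.  0.4 0.2]
shift now [ 0.02 -0.01  2.04] after turn [ 0.02 -0.01  2.04] turn [-0.   -0.    0.01]
wrist x 634 678 y -88 -44
side x 633 676 y -93 -49
```

Emit:
{"op": "play_rows", "data": {
  "rows": [
    [[0.02,0,0.7],[0,0,0],0.3],
    [[0,0,0.7],[0,0,0],0.3],
    [[0,0,0.5],[0,0,0],0.3],
    [[0,0,0],[0,0,0],0.3],
    [[0,0,0],[0,0,0],0.3],
    [[0,0,0],[0,0,0],1],
    [[0,0,0],[0,0,0],1],
    [[0,0,0],[0,0,0],1]
  ]
}}

```text
time_s: 49.45
tool_pos: [0.6555, -0.0681, 0.0164]
tool_rot: [2.182, 2.258, 0.002]
contact_force: [-0.9, -0.2, 3.6]
opening: 0.0433
gripper_force: 30.0
```

Emit:
{"op": "play_rows", "data": {
  "rows": [
    [[0,0,0],[0,0,0],1],
    [[0,0,0],[0,0,0],1],
    [[0,0,-0.5],[0,0,0],1],
    [[0,0,-0.9],[0,0,0],1],
    [[0,0,-0.9],[0,0,0],1],
    [[0,0,-0.9],[0,0,0],1],
    [[0,0,-0.9],[0,0,0],1],
    [[0,0,0],[0,0,0],1]
  ]
}}

```text
time_s: 50.25
tool_pos: [0.6578, -0.0689, 0.1847]
tool_rot: [2.179, 2.254, 0.01]
contact_force: [0.2, -0.2, -0.9]
opening: 0.0434
gripper_force: 30.0
```

```bash
python3 - <<'E'
from h import *
go((.632,.128,.19),(0,0,-1),(1,.035,0))
E
```

```text
pos [ 0.6578 -0.0689  0.1847] t 50.2 op 0.043 F [ 0.2 -0.2 -0.9]
shift now [ 4.94 -0.48 -0.14] after turn [ 4.94 -0.47 -0.13] turn [ 0.09  0.   -0.01]
```

Emit:
{"op": "play_rows", "data": {
  "rows": [
    [[0.6,0,0],[0,0,0],1],
    [[0.9,-0.1,0],[0,0,0],1],
    [[0.9,-0.1,0],[0,0,0],1],
    [[0.9,-0.1,0],[0,0,0],1],
    [[0.9,-0.1,0],[0,0,0],1],
    [[0.7,-0.07,0],[0,0,0],1],
    [[0,0,0],[0,0,0],1],
    [[0,0,0],[0,0,0],1]
  ]
}}

```text
time_s: 51.05
tool_pos: [0.6286, 0.1275, 0.1782]
tool_rot: [-2.181, -2.261, 0.002]
contact_force: [-0.0, -0.6, -0.3]
opening: 0.0435
gripper_force: 30.0
```

```bash
python3 - <<'E'
from h import *
go((.631,.128,.027),(0,0,-1),(1,.035,0));print(observe()['qpos'].round(2))
E
```

```text
pos [0.6286 0.1275 0.1782] t 51.0 op 0.044 F [-0.  -0.6 -0.3]
shift now [0.01 0.07 3.78] after turn [0.01 0.06 3.78] turn [-0.01  0.01  0.01]
[-0.67  0.53  0.58  1.69 -0.33  1.02  0.06]
```

Emit:
{"op": "play_rows", "data": {
  "rows": [
    [[0,0.06,0.7],[0,0,0],1],
    [[0,0,0.8],[0,0,0],1],
    [[0,0,0.8],[0,0,0],1],
    [[0,0,0.7],[0,0,0],1],
    [[0,0,0.4],[0,0,0],1],
    [[0,0,0.2],[0,0,0],1],
    [[0,0,0],[0,0,0],1],
    [[0,0,0],[0,0,0],1]
  ]
}}

```text
time_s: 51.85
tool_pos: [0.6326, 0.1268, 0.0363]
tool_rot: [2.183, 2.258, 0.002]
contact_force: [-0.5, -0.0, -0.1]
opening: 0.0429
gripper_force: 30.0
```

Emit:
{"op": "play_rows", "data": {
  "rows": [
    [[0,0,0.07],[0,0,0],1],
    [[0,0,0],[0,0,0],1],
    [[0,0,0],[0,0,0],1]
  ]
}}

```text
time_s: 52.15
tool_pos: [0.6319, 0.1274, 0.033]
tool_rot: [2.183, 2.259, 0.001]
contact_force: [0.6, 0.9, -0.7]
opening: 0.0433
gripper_force: 30.0
```

Emit:
{"op": "play_rows", "data": {
  "rows": [
    [[0,0,0.1],[0,0,0],1],
    [[0,0,0],[0,0,0],1],
    [[0,0,0],[0,0,0],1]
  ]
}}

```text
time_s: 52.45
tool_pos: [0.6315, 0.1272, 0.0282]
tool_rot: [-2.183, -2.259, 0.0]
contact_force: [-1.3, -0.6, -1.1]
opening: 0.0435
gripper_force: 30.0
```

Emit:
{"op": "play_rows", "data": {
  "rows": [
    [[0,0,0.05],[0,0,0],1],
    [[0,0,0],[0,0,0],1],
    [[0,0,0],[0,0,0],1]
  ]
}}

```text
time_s: 52.75
tool_pos: [0.6319, 0.1272, 0.0265]
tool_rot: [2.183, 2.259, 0.001]
contact_force: [-0.5, 0.1, 0.2]
opening: 0.0432
gripper_force: 30.0
```

Emit:
{"op": "play_rows", "data": {
  "rows": [
    [[0,0,0],[0,0,0],0.44],
    [[0,0,0],[0,0,0],0.44],
    [[0,0,0],[0,0,0],0.44],
    [[0,0,0],[0,0,0],0.44]
  ]
}}

```text
time_s: 53.15
tool_pos: [0.6316, 0.1272, 0.0263]
tool_rot: [-2.183, -2.259, -0.0]
contact_force: [0.4, 0.7, 0.3]
opening: 0.0514
gripper_force: 0.0
```

Emit:
{"op": "play_rows", "data": {
  "rows": [
    [[0,0,-0.4],[0,0,0],0.44],
    [[0,0,-0.9],[0,0,0],0.44],
    [[0,0,-0.9],[0,0,0],0.44],
    [[0,0,-0.9],[0,0,0],0.44],
    [[0,0,-0.9],[0,0,0],1],
    [[0,0,-0.9],[0,0,0],1],
    [[0,0,-0.9],[0,0,0],1],
    [[0,0,-0.9],[0,0,0],1]
  ]
}}

```text
time_s: 53.95
tool_pos: [0.6314, 0.1268, 0.2973]
tool_rot: [2.183, 2.258, 0.002]
contact_force: [0.8, 0.1, -0.1]
opening: 0.0217
gripper_force: 0.0
```

```bash
python3 - <<'E'
from h import *
box(); go((.50,.345,.40),(0,0,-1),(1,.035,0));print(observe()['qpos'].round(2))
p,X=cloud('wrist');cv2.imwrite('pics/w4.png',p[:,:,::-1])
for n in('top','side'):
    t=np.load(n+'0.npz');_,X=cloud(n,t['p'],t['d']);q=X.reshape(-1,3);
    for y in np.arange(.24,.5,.02):
        g=q[(q[:,0]>.42)&(q[:,0]<.68)&(abs(q[:,1]-y)<.01)]; print(n,y.round(2),len(g),np.percentile(g[:,2],[50,99]).round(3) if len(g) else '',end=' | ')
E
```

```text
wrist x 443 470 y 106 151 ztop 0.069
wrist x 498 525 y 104 149 ztop 0.069
wrist x 552 578 y 106 152 ztop 0.069
wrist x 611 655 y 106 151 ztop 0.046
top x 420 563 y 194 200 ztop 0.078
top x 441 467 y 104 149 ztop 0.077
top x 495 521 y 103 147 ztop 0.077
top x 549 575 y 105 150 ztop 0.074
top x 608 652 y 104 148 ztop 0.049
pos [0.6343 0.1268 0.3014] t 54.0 op 0.014 F [ 0.  -0.6  1. ]
shift now [ 5.57 -3.15 -2.48] after turn [ 5.57 -3.16 -2.46] turn [ 0.1  -0.03 -0.01]
[-0.71  0.43  0.64  1.55 -0.26  1.24  0.01]
top 0.24 199 [-0.     0.005] | top 0.26 648 [-0.     0.004] | top 0.28 652 [-0.     0.004] | top 0.3 639 [-0.     0.004] | top 0.32 645 [-0.     0.004] | top 0.34 643 [-0.     0.004] | top 0.36 1752 [0.043 0.105] | top 0.38 816 [0.102 0.107] | top 0.4 926 [0.077 0.107] | top 0.42 853 [0.1   0.108] | top 0.44 751 [0.102 0.108] | top 0.46 687 [0.103 0.108] | top 0.48 686 [0.102 0.108] | side 0.24 0  | side 0.26 0  | side 0.28 0  | side 0.3 0  | side 0.32 0  | side 0.34 2 [0.028 0.034] | side 0.36 1265 [0.059 0.104] | side 0.38 260 [0.1   0.106] | side 0.4 347 [0.062 0.107] | side 0.42 250 [0.08  0.106] | side 0.44 197 [0.101 0.107] | side 0.46 193 [0.102 0.106] | side 0.48 165 [0.102 0.107] |
```

View pics/w4.png

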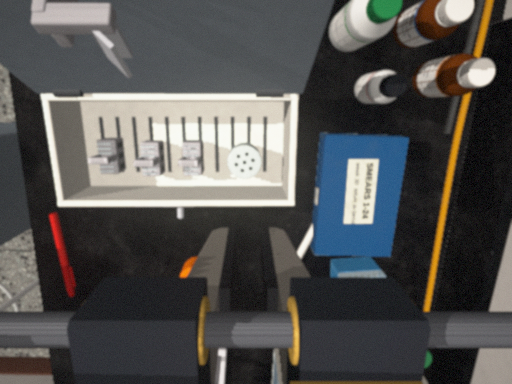

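The wrist view shows three baskets at (108,157), (150,157) and (190,157) and the white canister at (245,160), all upright in the box. Now I'll go round behind the hood.

Emit:
{"op": "play_rows", "data": {
  "rows": [
    [[0,-0.25,-0.8],[0,0,0],1],
    [[0.4,-0.25,-0.7],[0,0,0],1],
    [[0.9,-0.3,0],[0,0,0],1],
    [[0.9,-0.35,0],[0,0,0],1],
    [[0.9,-0.35,0],[0,0,0],1],
    [[0.9,-0.35,0],[0,0,0],1],
    [[0.9,-0.35,0],[0,0,0],1],
    [[0.9,-0.3,0],[0,0,0],1]
  ]
}}

```text
time_s: 54.9
tool_pos: [0.5222, 0.3566, 0.3537]
tool_rot: [-2.183, -2.259, 0.003]
contact_force: [0.1, -0.8, 0.0]
opening: 0.0006
gripper_force: 0.0
```

Emit:
{"op": "play_rows", "data": {
  "rows": [
    [[0.2,0,0],[0,0,0],1],
    [[0,0,0],[0,0,0],1],
    [[0,0,0],[0,0,0],1]
  ]
}}

```text
time_s: 55.2
tool_pos: [0.5242, 0.3617, 0.354]
tool_rot: [2.185, 2.256, -0.002]
contact_force: [0.5, -0.1, 0.4]
opening: 0.0005
gripper_force: 0.0
```

```bash
python3 - <<'E'
from h import *
go((.53,.358,.20),(0,0,-1),(1,.035,0));print(observe()['qpos'].round(2))
E
```

```text
pos [0.5242 0.3617 0.354 ] t 55.2 op 0.0 F [ 0.5 -0.1  0.4]
shift now [-0.09  0.14  3.85] after turn [-0.1   0.14  3.85] turn [-0.    0.02 -0.03]
[-1.07  0.37  0.57  1.49 -0.2   1.34 -0.45]
```

Emit:
{"op": "play_rows", "data": {
  "rows": [
    [[0,0,0.8],[0,0,0],1],
    [[0,0,0.8],[0,0,0],1],
    [[0,0,0.8],[0,0,0],1],
    [[0,0,0.8],[0,0,0],1],
    [[0,0,0.6],[0,0,0],1],
    [[0,0,0],[0,0,0],1]
  ]
}}

```text
time_s: 55.8
tool_pos: [0.5226, 0.36, 0.1991]
tool_rot: [2.187, 2.255, -0.011]
contact_force: [-0.1, -0.0, -0.2]
opening: 0.0004
gripper_force: 0.0
```

Emit:
{"op": "play_rows", "data": {
  "rows": [
    [[-0.5,0,0],[0,0,0],1],
    [[-0.5,0,0],[0,0,0],1],
    [[-0.4,0,0],[0,0,0],1],
    [[-0.4,0,0],[0,0,0],1],
    [[-0.4,0,0],[0,0,0],1],
    [[-0.4,0,0],[0,0,0],1]
  ]
}}

```text
time_s: 56.4
tool_pos: [0.528, 0.2591, 0.2044]
tool_rot: [-2.183, -2.259, -0.007]
contact_force: [-0.1, 4.0, 2.6]
opening: 0.0001
gripper_force: 1.9
```

Emit:
{"op": "play_rows", "data": {
  "rows": [
    [[-0.5,0,0],[0,0,0],1],
    [[-0.5,0,0],[0,0,0],1],
    [[-0.5,0,0],[0,0,0],1],
    [[0,0,0],[0,0,0],1]
  ]
}}

```text
time_s: 56.8
tool_pos: [0.5291, 0.1949, 0.2024]
tool_rot: [2.189, 2.253, -0.003]
contact_force: [-0.3, -0.3, -0.4]
opening: 0.0002
gripper_force: 0.0
```

```bash
cat >> h.py <<'E'
def hang():
    for n in('side','top'):
        p,X=cloud(n);q=X.reshape(-1,3)
        for xa,xb in((.41,.46),(.62,.69)):
            g=q[(q[:,0]>xa)&(q[:,0]<xb)&(q[:,1]>-.02)&(q[:,1]<.33)&(q[:,2]>.1)&(q[:,2]<.29)]
            if len(g)>30:
                c=np.median(g,0);u=np.linalg.svd((g-c)[:,1:],full_matrices=False);d=u[2][0];print(n,xa,len(g),'angle',np.degrees(np.arctan2(d[1],-d[0])).round(1)%180,'med',c.round(3),'thin',(u[1][1]/len(g)**.5).round(4))
E
python3 - <<'E'
from h import *
o=observe();print(o['tool_pos'],o['contact_force'],o['qpos'].round(2));hang()
E
```

```text
[0.52906643 0.19487299 0.20236958] [-0.29779157 -0.28287275 -0.40358621] [-0.87  0.36  0.58  1.86 -0.23  0.99 -0.17]
side 0.41 973 angle 74.2 med [0.435 0.169 0.201] thin 0.0023
side 0.62 1286 angle 74.1 med [0.655 0.176 0.201] thin 0.0023
top 0.41 265 angle 77.8 med [0.434 0.157 0.276] thin 0.0043
top 0.62 305 angle 77.9 med [0.654 0.164 0.276] thin 0.0044
```

Emit:
{"op": "play_rows", "data": {
  "rows": [
    [[-0.5,0,-0.06],[0,0,0],1],
    [[-0.5,0,-0.06],[0,0,0],1],
    [[-0.45,0,-0.06],[0,0,0],1],
    [[-0.4,0,-0.06],[0,0,0],1],
    [[-0.4,0,0],[0,0,0],1],
    [[0,0,0],[0,0,0],1]
  ]
}}

```text
time_s: 57.5
tool_pos: [0.5324, 0.1065, 0.2121]
tool_rot: [2.187, 2.254, -0.001]
contact_force: [0.6, -0.5, 0.0]
opening: -0.0002
gripper_force: 0.0
```

Emit:
{"op": "play_rows", "data": {
  "rows": [
    [[-0.3,0,0.25],[0,0,0],1],
    [[-0.3,0,0.3],[0,0,0],1],
    [[-0.25,0,0.35],[0,0,0],1],
    [[-0.25,0,0.35],[0,0,0],1],
    [[0,0,0],[0,0,0],1]
  ]
}}

```text
time_s: 58.0
tool_pos: [0.5324, 0.0643, 0.1604]
tool_rot: [-2.184, -2.256, 0.006]
contact_force: [-1.2, -1.3, 0.2]
opening: 0.0006
gripper_force: 0.0
```

```bash
python3 - <<'E'
from h import *
o=observe();print(o['tool_pos'],o['contact_force'],o['qpos'].round(2));hang()
E
```

```text
[0.53240349 0.06428648 0.16035767] [-1.18528847 -1.34850822  0.1595361 ] [-0.67  0.38  0.6   1.96 -0.27  0.89  0.11]
side 0.41 405 angle 43.5 med [0.442 0.033 0.163] thin 0.0496
side 0.62 423 angle 31.2 med [0.652 0.072 0.151] thin 0.0296
top 0.41 1536 angle 31.0 med [0.436 0.098 0.138] thin 0.022
top 0.62 361 angle 77.0 med [0.651 0.041 0.166] thin 0.0096
```

Emit:
{"op": "play_rows", "data": {
  "rows": [
    [[-0.3,0,0.25],[0,0,0],1],
    [[-0.2,0,0.3],[0,0,0],1],
    [[-0.05,0,0.3],[0,0,0],1],
    [[0,0,0.2],[0,0,0],1],
    [[0,0,0],[0,0,0],1]
  ]
}}

```text
time_s: 58.6
tool_pos: [0.5343, 0.0438, 0.1195]
tool_rot: [-2.183, -2.259, 0.001]
contact_force: [0.2, -0.2, -0.1]
opening: 0.0006
gripper_force: 0.0
```

Emit:
{"op": "play_rows", "data": {
  "rows": [
    [[0,0,0.15],[0,0,0],1],
    [[0,0,0.1],[0,0,0],1],
    [[0,0,0],[0,0,0],1]
  ]
}}

```text
time_s: 58.9
tool_pos: [0.5339, 0.0439, 0.1092]
tool_rot: [-2.182, -2.259, 0.002]
contact_force: [-0.2, -0.8, 1.3]
opening: 0.0002
gripper_force: 0.0
```

Emit:
{"op": "play_rows", "data": {
  "rows": [
    [[0,0,0.1],[0,0,0],1],
    [[0,0,0],[0,0,0],1]
  ]
}}

```text
time_s: 59.1
tool_pos: [0.5341, 0.0438, 0.1055]
tool_rot: [-2.183, -2.259, 0.001]
contact_force: [-0.2, -0.2, 0.3]
opening: 0.0003
gripper_force: 0.0
```

Emit:
{"op": "play_rows", "data": {
  "rows": [
    [[0,0,0.1],[0,0,0],1],
    [[0,0,0],[0,0,0],1]
  ]
}}

```text
time_s: 59.3
tool_pos: [0.5342, 0.0439, 0.1015]
tool_rot: [-2.183, -2.259, 0.001]
contact_force: [-0.0, 0.3, 0.1]
opening: 0.0006
gripper_force: 0.0
```

Emit:
{"op": "play_rows", "data": {
  "rows": [
    [[0,0,0.1],[0,0,0],1],
    [[0,0,0],[0,0,0],1]
  ]
}}

```text
time_s: 59.5
tool_pos: [0.5342, 0.0438, 0.0975]
tool_rot: [-2.183, -2.259, 0.001]
contact_force: [0.3, 1.0, 0.4]
opening: 0.0008
gripper_force: 0.0
```

Emit:
{"op": "play_rows", "data": {
  "rows": [
    [[0,0,0.08],[0,0,0],1],
    [[0,0,0],[0,0,0],1]
  ]
}}

```text
time_s: 59.7
tool_pos: [0.5345, 0.0438, 0.0946]
tool_rot: [2.183, 2.259, -0.0]
contact_force: [-0.1, 0.3, 0.3]
opening: 0.0009
gripper_force: 0.0
```

Emit:
{"op": "play_rows", "data": {
  "rows": [
    [[0,0,0.05],[0,0,0],1],
    [[0,0,0],[0,0,0],1]
  ]
}}

```text
time_s: 59.9
tool_pos: [0.5346, 0.0438, 0.0943]
tool_rot: [-2.183, -2.258, -0.001]
contact_force: [-5.4, -0.6, 14.9]
opening: 0.0004
gripper_force: 8.0
```

```bash
python3 - <<'E'
from h import *
o=observe();print(o['tool_pos'],o['contact_force'])
p,X=cloud('top');q=X.reshape(-1,3)
for xa in(.43,.65):
    g=q[(abs(q[:,0]-xa)<.02)&(q[:,1]>.02)&(q[:,1]<.2)&(q[:,2]>.07)&(q[:,2]<.13)];print(len(g),np.polyfit(g[:,1],g[:,2],1).round(4),np.median(g[:,2]).round(4))
E
```

```text
[0.53457088 0.04381323 0.09432358] [-5.38062044 -0.56964324 14.93817136]
1198 [0.0053 0.0936] 0.0941
61 [0.0289 0.0963] 0.0969
```

Emit:
{"op": "play_rows", "data": {
  "rows": [
    [[0,0,0.02],[0,0,0],1],
    [[0,0,0],[0,0,0],1]
  ]
}}

```text
time_s: 60.15
tool_pos: [0.5346, 0.0438, 0.0943]
tool_rot: [-2.182, -2.258, -0.002]
contact_force: [-7.1, -0.4, 22.6]
opening: 0.0007
gripper_force: 11.3
```

Emit:
{"op": "play_rows", "data": {
  "rows": [
    [[0,0,-0.2],[0,0,0],1],
    [[0,0,-0.8],[0,0,0],1],
    [[0,0,-0.9],[0,0,0],1],
    [[0,0,-0.9],[0,0,0],1],
    [[0,0,-0.9],[0,0,0],1],
    [[0,0,-0.9],[0,0,0],1],
    [[0,0,-0.5],[0,0,0],1],
    [[0,0,0],[0,0,0],1]
  ]
}}

```text
time_s: 60.95
tool_pos: [0.5361, 0.0439, 0.2989]
tool_rot: [2.181, 2.257, 0.009]
contact_force: [-0.2, 0.1, -0.2]
opening: 0.0006
gripper_force: 0.0
```

```bash
python3 - <<'E'
from h import *
for n in('top','side'):
    p,X=cloud(n);q=X.reshape(-1,3)
    for xa in(.43,.65):
        g=q[(abs(q[:,0]-xa)<.02)&(q[:,1]>.02)&(q[:,1]<.2)&(q[:,2]>.07)&(q[:,2]<.13)];print(n,len(g),np.polyfit(g[:,1],g[:,2],1).round(4))
m=(q[:,0]>.45)&(q[:,0]<.62)&(q[:,1]>.005)&(q[:,1]<.05)&(q[:,2]>.03)&(q[:,2]<.08)
g=q[m]; h,e=np.histogram(g[:,0],np.arange(.49,.6,.005)); print([(round(float(a),3),int(b)) for a,b in zip(e,h) if b])
cv2.imwrite('pics/s4.png',cv2.resize(p[110:330,180:340,::-1],None,fx=2.7,fy=2.7))
E
```

```text
top 1200 [0.0045 0.0939]
top 272 [-0.0288  0.0961]
side 513 [0.0058 0.0932]
side 495 [-0.0001  0.0943]
[(0.515, 22), (0.52, 22), (0.525, 7), (0.53, 11), (0.535, 12), (0.54, 12), (0.545, 14), (0.55, 12), (0.555, 11), (0.56, 2)]
```

View pics/s4.png

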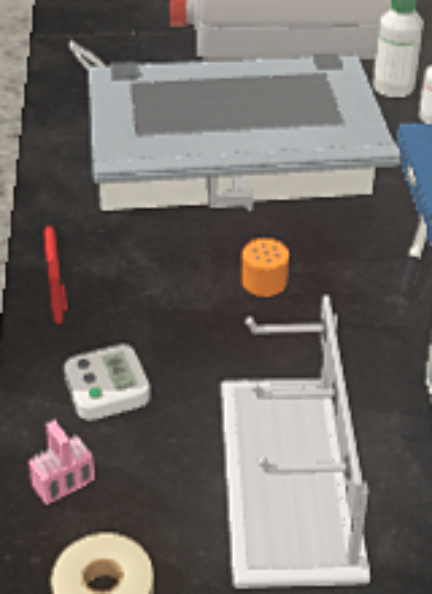

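The side view shows the hood flat and closed at z ≈ .094, with the catch tab back at x ≈ .515–.525, its rest position. The stand is empty and the other items are undisturbed, so I'll hand the job in.

```bash
python3 -c "
from cell import job_done
print(job_done())"
```

```text
the job is handed in; nothing more can be done
None
```

I handed the job in at about 61 s: all three baskets and the desiccant canister stand in the drying box, and the hood is closed flat with the catch back at its rest position; the timer, tape roll and red marker were never touched.

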